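# Set up a letter rack for glueing

### The job

Set up this letter rack dry for glueing: put the chisel that was left on its base back at the left end of the row of chisels, at the row's spacing, parallel to its neighbour, handles level and edges the same way, and push the vise shut so that the base is held tight. Only then stand every divider that is there upright on edge in its own groove, right down and centred front to back, tallest on the left, lowest on the right, brass card frames facing right; then set a squaring block upright on the base close up against the plain left-hand back of each divider, broad face to it and centred on it. Leave the tin, the wax and the try square where they are.

Things in the scene. Friction and masses are not known exactly. Their poses are not given: they have to be found in the camera images.
- vise_rear (a point): grey vise with wooden jaw linings, fixed to the bench. This point is at the middle of the lower edge of the rear jaw's inner face, on the vise bed (26 mm above the bench); x points from the front jaw to the rear jaw (away from the robot), y to the left along the jaws. The bed is 75 mm deep and both jaws are about 236 mm wide, their tops 44 mm above the bench. The rear jaw does not move.
- vise_jaw (a joint): front jaw of the vise (quick-release: it simply slides when pushed, against about 3 N of friction, and stays where it is left). Value in m, growing as it opens towards the robot; range 0 to 0.04; the gap between the jaws is 80 mm + this value, so it reads about 0.008 when the 88 mm base is held tight.
- vise_hub (a point): centre of the front end of the steel hub (26 mm thick, 34 mm long, axis level, 24 mm above the bench) on the middle of the front jaw, facing the robot; axes as vise_rear. Push here along +x to close the vise. A cross bar (9 mm thick, 104 mm long, along y) passes through the hub 18 mm behind this end.
- base_top (a point): loose base of the letter rack, wood, 88 (x) x 236 (y) x 26 mm, 0.7 kg, lying on the vise bed between the jaws; this point is the centre of its top face (the base's underside is 26 mm lower); x away from the robot, y to the left along the base. Three grooves run across it along x, each 14.5 mm wide and 14 mm deep, open at both ends.
- base_right_end (a point): middle of the upper edge of the base's right-hand end; axes as base_top.
- groove_low (a point): centre of the floor of the right-hand groove of the base, home of the lowest divider; 14 mm below the base's top face; axes as base_top (the groove runs along x).
- groove_mid (a point): centre of the floor of the middle groove of the base, home of the middle divider; 14 mm below the base's top face; axes as base_top (the groove runs along x).
- groove_tall (a point): centre of the floor of the left-hand groove of the base, home of the tallest divider; 14 mm below the base's top face; axes as base_top (the groove runs along x).
- divider_low_mid (a point): the lowest divider (absent in some starts): light wooden board 84 (x) x 12 (y) x 58 mm (z, upright height). This point is its centre; z to its top edge, -y out of its front, which has a thin brass card frame (flat, under 1 mm), +y out of its plain back. It starts leaning back about 0.31 rad on the rest, front to the robot.
- divider_mid_mid (a point): the middle divider (absent in some starts): light wooden board 84 (x) x 12 (y) x 74 mm (z, upright height). This point is its centre; z to its top edge, -y out of its front, which has a thin brass card frame (flat, under 1 mm), +y out of its plain back. It starts leaning back about 0.31 rad on the rest, front to the robot.
- divider_tall_mid (a point): the tallest divider (absent in some starts): light wooden board 84 (x) x 12 (y) x 90 mm (z, upright height). This point is its centre; z to its top edge, -y out of its front, which has a thin brass card frame (flat, under 1 mm), +y out of its plain back. It starts leaning back about 0.31 rad on the rest, front to the robot.
- rest_mid (a point): dark wooden rest with a low lip along its front, fixed, 95 (x) x 390 (y) x 12 mm; the middle of its top; x away from the robot, y along it to the left. Dividers lean back along x on pairs of sloping pegs (10 mm thick, 62 mm apart, 45 mm high); between and beside the pegs there is room for fingers.
- block_1_mid (a point): squaring block 1: dark hardwood, 56 (x) x 44 (y) x 52 mm (z, upright), 0.14 kg, with a dark relief hole on the two 56 x 52 faces (the +y and -y faces); this point is its centre. The blocks are alike; any one will do for any divider.
- block_2_mid (a point): squaring block 2: dark hardwood, 56 (x) x 44 (y) x 52 mm (z, upright), 0.14 kg, with a dark relief hole on the two 56 x 52 faces (the +y and -y faces); this point is its centre. The blocks are alike; any one will do for any divider.
- block_3_mid (a point): squaring block 3: dark hardwood, 56 (x) x 44 (y) x 52 mm (z, upright), 0.14 kg, with a dark relief hole on the two 56 x 52 faces (the +y and -y faces); this point is its centre. The blocks are alike; any one will do for any divider.
- chisel_grip (a point): short chisel with a light handle, 199 mm long, lying on the base across the grooves at the start. This point is on the axis of the handle (22 mm thick, 110 mm long), 30 mm from the tool's middle towards the handle's end, 12.5 mm above what the chisel lies on; y points along the chisel towards the end of the handle (a further 69 mm), -y to the cutting edge, z up.
- chisel_edge (a point): the middle of the short chisel's cutting edge; axes as chisel_grip.
- row_grip (a point): the left-most chisel (211 mm long) of a row of three fixed chisels lying 52 mm apart on the bench at the right, edges away from the robot; this point on its handle corresponds to chisel_grip, 12.5 mm above the bench. y points towards the end of the handle (to the robot), x to the left, across the row.
- thread_tin_mid (a point): bystander: grey tin, 48 mm across, 38 mm high; its centre.
- wax_block_mid (a point): bystander: cream block of wax, 32 x 60 x 26 mm; its centre.
- try_square_mid (a point): bystander: try square with a red-brown stock, 161 x 130 x 17 mm; the middle of its bounding box.
Not all that is in view belongs to the job. Leave any purple or red look-alike of the part that bears block_1_mid alone.

How it is judged:
By the outcome, as a careful person would: the job done as asked, in the order asked, and still so for the second after the job is handed in, with the robot touching nothing.
Of divider_low, divider_mid, divider_tall only 2 to 3 are there at a start; the rules pass over those that are not, and their reading is None.
At some moment in a run one of block_1, block_2, block_3 may be knocked a few centimetres aside while the robot is not near it.
It also fails if it takes over 210 s, if anything falls off the work surface, if the arm or the gripper's body presses on something with over 40 N, if the wrist force passes 120 N, or if a joint passes its speed limit or range.

### The arm

A 7-joint arm with a two-finger parallel gripper is mounted at the origin on a cart in front of the work surface, level with it; the furniture and walls round the work are solid. World frame = base frame: x ahead of the robot, y to its left, z up, the work surface at z = 0. Lengths are in mm, angles in rad, forces in N, time in s.
With the tool pointing down it reaches from about 400 to 875 mm from the base axis. Payload 4.4 kg.
Tool frame: the origin (TCP) lies midway between the tips of the shut fingers; the grasp point (between the pads) lies 19 mm behind it; z points along the fingers, y is the line along which they close (so a half turn about z gives the same grasp; the last joint's range is limited). The gripper opens to 85 mm and grips with 20 to 120 N. Pads are 22 mm wide; open, the fingers measure 114 mm over their backs; the gripper's body (76 mm by 85 mm) begins 54 mm behind the grasp point. The pads swing forward as they close: fully open they stand 13 mm farther back than shut.
Start: joints at [-1.284, 0.628, 0.038, 1.517, -0.027, 0.996, -0.02], TCP at [224.569, 609.989, 231.313] pointing down, gripper open.
Joint ranges: [-3.06, 3.06], [-0.37, 2.12], [-1.25, 1.32], [0.18, 2.47], [-1.1, 4.24], [0.23, 1.98], [-2.94, 2.94]. Speed limits (rad/s): [2.57, 2.57, 3.14, 3.14, 3.14, 3.14, 3.14].

### API

Orientations are given as [roll, pitch, yaw] about the fixed x, y, z axes, in that order (R = Rz(yaw) Ry(pitch) Rx(roll)).
In Python, from cell import read_state, get_image, finish_job gives the robot as it stands.
- The arm moves only by the tool send_rows, never from a script. Its argument "series" is a list of rows, each an object of numbers: "ax", "ay", "az": the turn, a rotation vector about the tool's x, y, z in rad; "dx", "dy", "dz": the shift along the tool's x, y, z in cm; "hand": the closure, from 0 (fully open) to 1 (shut). In form: [{"ax": .., "ay": .., "az": .., "dx": .., "dy": .., "dz": .., "hand": ..}, ...]. A call has 1 to 10 rows; each row is the pose to reach, as a shift and turn from the pose commanded when the call began, along the tool's axes at that moment; what a row does not reach only later rows make up. A row lasts 1/10 s, in which the tool goes at most 50 mm and 8.59 degrees, less where a joint would pass 70% of its speed; a pose out of reach is approached as far as the arm can. A call with a gripper value outside its range is refused whole. The fingers move at their own pace and stop on an object; the grip force is fixed at half the most. Time passes only in rows, so rows that repeat a pose let the fingers close. It gives the time, the measured TCP pose, the force, the opening and the grip force at its end, in the units of the state.
- read_state(): the state, without advancing time (a new reading comes with each control period).
- get_image(name): name is "side" or "top"; returns a dict with "pixels" (400x640x3 uint8, red, green, blue), "mtx" (3x3 intrinsics, pixels), "k1" (the pictures are not rectified: a ray, as slopes to the right and down, at radius r is drawn at 1 + k1 r^2 times it, then the intrinsics apply), "R" (3x3) and "t" (3): a world point X has camera coordinates R X + t. Camera axes: x right, y down, z forward; pixel columns grow to the right and rows downward; lengths in mm; the calibration is good to about 2 mm. A picture is of the moment at which its call begins. There is no depth.
- finish_job(): hands the job in; it is judged then, once.
The state is a dict: "clock": time; "qpos": joint angles; "qd": joint speeds; "tau": joint torques, N m; "eef_pos": TCP position; "tool_rot": TCP orientation; "force": force on the tool from outside, world axes, zero at the start; "torque": the same for the moment, N m; "width": finger opening in mm; "gripper_force": force on a finger pad.
Only numpy, scipy, OpenCV 4.12 (cv2) and the standard library are available. Lean on these libraries where they do the work, as an engineer would, in place of code of your own. Each camera call takes 0.05 s, during which the arm holds its last target. There are 200 camera calls.

## Working session

There is one attempt and no reset: what is moved stays moved. The work goes in short steps, Python scripts to look and compute and a tool call to move; the robot and the scene stay as the last step left them, time stands still between calls to the robot, and variables do not carry over. Pictures are saved under pics/ and viewed, at most 17 in all, crops included, and the job is handed in when it is done.

Besides the shell and the picture viewer there is one more tool, called after ">>>" as name([rows], argument=value, ...), one row to a line, values as JSON. send_rows: Moves the arm, as the interface text tells. Its arguments: {"type":"object","properties":{"series":{"type":"array","items":{"type":"object","properties":{"ax":{"type":"number"},"ay":{"type":"number"},"az":{"type":"number"},"dx":{"type":"number"},"dy":{"type":"number"},"dz":{"type":"number"},"hand":{"type":"number"}}}}},"required":["series"]}

```bash
mkdir -p pics
cat > h.py <<'E'
import numpy as np, cv2
from cell import read_state, get_image
from scipy.spatial.transform import Rotation as Ro
def snap(n,f):
    im=get_image(n); np.savez('pics/'+f+'.npz',**{k:np.array(v) for k,v in im.items()})
    cv2.imwrite('pics/'+f+'.png',np.array(im['pixels'])[:,:,::-1]); return im
def load(f): return dict(np.load('pics/'+f+'.npz'))
def ray(im,p):
    M=np.array(im['mtx']);k=float(im['k1']);R=np.array(im['R']);t=np.array(im['t']).ravel()
    p=np.atleast_2d(np.array(p,float))
    d=cv2.undistortPoints(p.reshape(-1,1,2),M,np.array([k,0,0,0,0.])).reshape(-1,2)
    return -R.T@t, np.c_[d,np.ones(len(d))]@R
def plane(im,p,z):
    c,d=ray(im,p); return c+d*((z-c[2])/d[:,2])[:,None]
def proj(im,X):
    X=np.atleast_2d(np.array(X,float))
    return cv2.projectPoints(X,cv2.Rodrigues(np.array(im['R']))[0],np.array(im['t'],float),np.array(im['mtx']),np.array([float(im['k1']),0,0,0,0.]))[0].reshape(-1,2)
def tri(a,pa,b,pb):
    c1,d1=ray(a,pa);c2,d2=ray(b,pb);d1=d1[0]/np.linalg.norm(d1);d2=d2[0]/np.linalg.norm(d2)
    A=np.eye(3)-np.outer(d1,d1);B=np.eye(3)-np.outer(d2,d2)
    return np.linalg.solve(A+B,A@c1+B@c2)
E
python3 - <<'E'
from h import *
for n in('top','side'):
    i=snap(n,n+'0'); print(n,i['mtx'],i['k1'],-np.array(i['R']).T@np.array(i['t']).ravel(),np.array(i['R'])[2])
s=read_state(); print(s)
a=load('top0')['pixels'];b=load('side0')['pixels']
E
```

```text
top [[382.29207343   0.         317.04256952]
 [  0.         382.29207343 199.94378814]
 [  0.           0.           1.        ]] 0.0324585783270907 [ 446.71712349   44.80565293 1172.30951099] [ 0.10008395 -0.00447149 -0.99496895]
side [[370.95113103   0.         316.11685011]
 [  0.         370.95113103 209.00607356]
 [  0.           0.           1.        ]] -0.04254462247595963 [ 398.01410401 -718.30704053  666.06512974] [ 0.15263999  0.79390405 -0.58857234]
{'clock': 0.1, 'qpos': array([-1.28381946,  0.62925492,  0.03844689,  1.51828059, -0.02697933,
        0.99628513, -0.02002912]), 'qd': array([-1.96092333e-04, -3.06817933e-03, -1.29414245e-03, -6.36967628e-04,
        3.18133138e-04, -5.81037580e-04,  4.49515038e-05]), 'tau': array([ 2.36747597e-03, -5.64532721e+01,  1.23025842e+00, -1.93973672e+01,
        1.13494470e-02,  5.36702690e-03, -3.12507200e-05]), 'eef_pos': array([224.36241352, 609.45135073, 230.47622102]), 'tool_rot': array([-3.13988310e+00,  3.61348028e-05,  2.78879594e+00]), 'force': array([-0.52141482, -0.44390426, -0.84775054]), 'torque': array([ 0.01951555,  0.01399192, -0.02710049]), 'gripper_force': 0.0, 'width': 85.18244850198225}
```

View pics/top0.png

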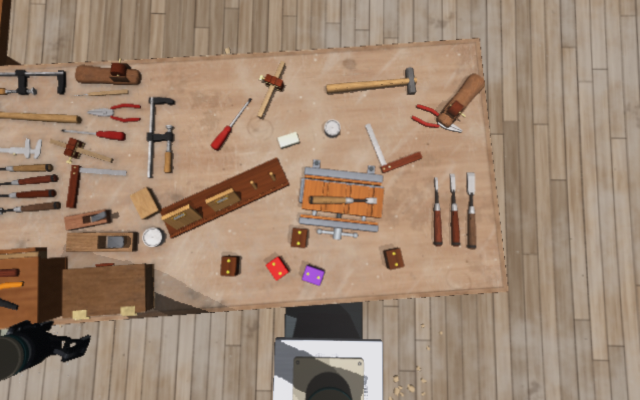

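View pics/side0.png

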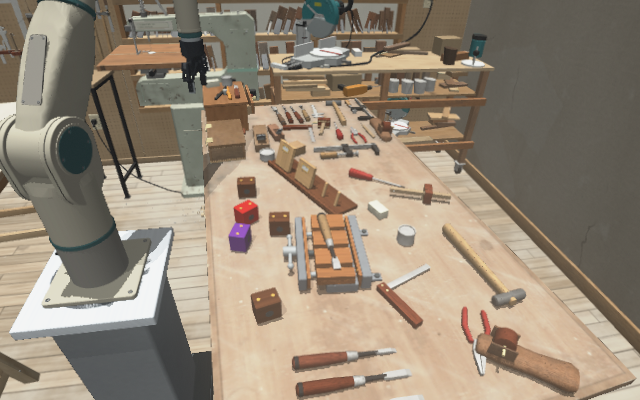

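The top view shows two dividers on the rest, at (183,216) and (222,200), with the third peg pair at (262,180) empty. The base with the chisel is at (342,200) and the row's left chisel at (437,210). Brown blocks are at (230,265), (299,237) and (393,258). The red one at (277,268) and the purple one at (313,275) are decoys. Next I'll enlarge the work area.

Run:
```python
from h import *
a=cv2.imread('pics/top0.png')[150:290,155:405]; cv2.imwrite('pics/c1.png',cv2.resize(a,None,fx=3.2,fy=3.2,interpolation=cv2.INTER_CUBIC))
b=cv2.imread('pics/side0.png')[130:330,225:405]; cv2.imwrite('pics/c2.png',cv2.resize(b,None,fx=3,fy=3,interpolation=cv2.INTER_CUBIC))
```

```text
(no output)
```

View pics/c1.png

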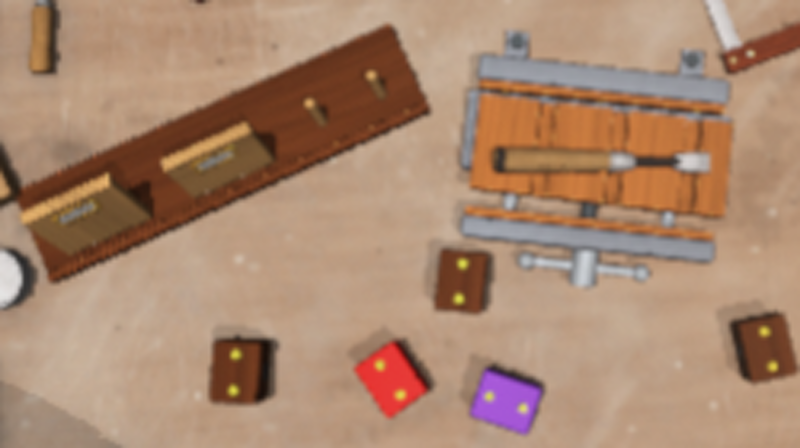

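View pics/c2.png

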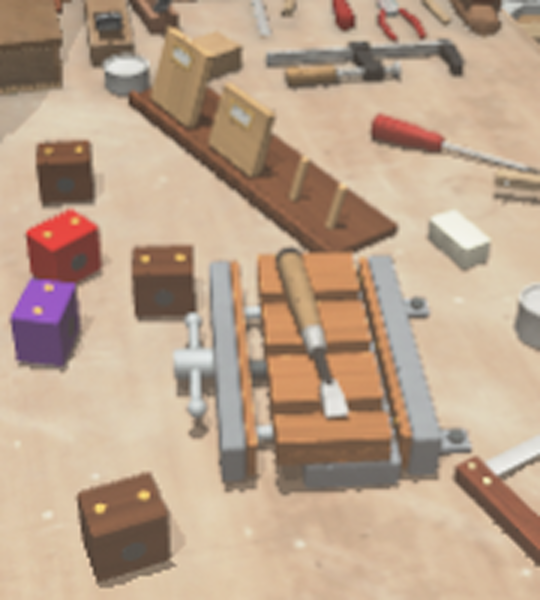

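Enlarged, the brown blocks sit in c1 at (240,370), (463,280) and (765,347). They match the block description (dark hardwood with a relief hole), while red (392,378) and purple (507,400) are look-alikes. The chisel runs from (495,158) at the handle end to (710,162) at the edge, across the base. The two dividers are clearly of different heights.

Run:
```python
from h import *
T=load('top0');S=load('side0')
c1=lambda x,y:((x+.5)/3.2+154.5,(y+.5)/3.2+149.5)
c2=lambda x,y:((x+.5)/3+224.5,(y+.5)/3+129.5)
np.set_printoptions(precision=1,suppress=True)
def P(n,p,z): print(n,plane(T,[c1(*q) for q in p],z).round(1).tolist())
P('chisel end,ferrule,edge',[(494,159),(632,161),(710,162)],64.5)
P('base corners NL NR SL SR',[(483,95),(732,122),(472,187),(723,216)],52)
P('grooves N then S',[(546,97),(629,112),(690,118),(538,193),(618,203),(683,210)],52)
P('rear lining N',[(482,83),(726,109)],44); P('front lining inner',[(467,210),(713,238)],44)
P('hub front',[(584,287)],24); P('rest corners',[(15,190),(390,27),(428,110),(52,280)],12)
P('pegs tips R',[(309,103),(371,75)],50)
for n,q in dict(b1=[(218,340),(268,340),(263,403),(212,402)],b2=[(440,250),(490,253),(485,312),(435,308)],b3=[(735,323),(782,315),(795,373),(750,380)]).items():
  P(n,q,52)
for n,a,b in[('L topL',(22,213),(170,30)),('L topR',(107,177),(210,55)),('R topL',(163,163),(222,88)),('R topR',(248,125),(272,117))]:
  print(n,tri(T,c1(*a),S,c2(*b)))
for n,a,b in[('chisel end',(494,159),(288,252)),('edge',(710,162),(335,415))]: print(n,tri(T,c1(*a),S,c2(*b)))
hsv=cv2.cvtColor(T['pixels'],cv2.COLOR_RGB2HSV)
# row chisel: handle mask
sub=hsv[165:260,425:485]; m=((sub[...,0]<12)|(sub[...,0]>172))&(sub[...,1]>100)&(sub[...,2]<150)
n,l,st,ce=cv2.connectedComponentsWithStats(m.astype(np.uint8))
for i in range(1,n):
  if st[i,4]>80:
    ys,xs=np.where(l==i); pts=np.c_[xs+425,ys+165].astype(np.float32); W=plane(T,pts,12.5)[:,:2]
    vx,vy,x0,y0=cv2.fitLine(W.astype(np.float32),cv2.DIST_L2,0,.01,.01).ravel(); print('row',st[i],x0,y0,np.arctan2(vy,vx),W.min(0),W.max(0))
print(plane(T,[(437.,175),(453,173),(471,172)],5))
```

```text
chisel end,ferrule,edge [[559.4, 63.2, 64.5], [560.1, -62.5, 64.5], [560.6, -133.4, 64.5]]
base corners NL NR SL SR [[620.0, 74.8, 52.0], [599.4, -155.6, 52.0], [534.5, 83.0, 52.0], [512.4, -147.5, 52.0]]
grooves N then S [[619.3, 16.5, 52.0], [606.9, -60.4, 52.0], [602.4, -116.8, 52.0], [530.2, 22.3, 52.0], [522.4, -51.2, 52.0], [517.2, -110.9, 52.0]]
rear lining N [[632.5, 76.2, 44.0], [612.6, -151.4, 44.0]]
front lining inner [[513.7, 87.4, 44.0], [492.4, -139.7, 44.0]]
hub front [[445.1, -22.7, 24.0]]
rest corners [[526.4, 515.0, 12.0], [690.5, 166.8, 12.0], [610.6, 128.2, 12.0], [442.6, 475.6, 12.0]]
pegs tips R [[609.5, 235.5, 50.0], [636.9, 179.1, 50.0]]
b1 [[391.4, 309.1, 52.0], [392.2, 264.1, 52.0], [336.2, 266.2, 52.0], [336.3, 311.9, 52.0]]
b2 [[476.2, 110.9, 52.0], [474.4, 65.2, 52.0], [420.9, 68.6, 52.0], [423.6, 114.1, 52.0]]
b3 [[415.4, -158.6, 52.0], [423.5, -201.2, 52.0], [371.8, -212.7, 52.0], [364.7, -172.1, 52.0]]
L topL [498.6 473.6  96.6]
L topR [533.9 401.3  97.9]
R topL [545.3 359.1  78.2]
R topR [584.4 284.   81. ]
chisel end [559.9  63.   70. ]
edge [ 560.9 -134.    61.1]
row [  9  46   8  32 241] 489.5914 -325.71265 0.0052892743 [ 443.3 -336.9] [ 537.1 -315.1]
row [ 26  46   9  32 247] 490.15405 -378.20578 0.04102952 [ 444.4 -390.6] [ 538.1 -366.5]
[[ 648.8 -329.     5. ]
 [ 656.  -378.2    5. ]
 [ 660.2 -433.3    5. ]]
```

Dividers: the left one's top is at z≈97, so it is the tall one. The right one is at about 80, so it is the middle one, and the low one is absent. Next I'll refine the row and move over the chisel.

```bash
cat >> h.py <<'E'
def go(x,y,z,yaw,tilt=None):
    s=read_state(); R0=Ro.from_euler('xyz',s['tool_rot']); 
    R1=Ro.from_euler('xyz',[np.pi,0,yaw]) if tilt is None else tilt
    d=R0.inv().apply(np.array([x,y,z])-s['eef_pos'])/10; r=(R0.inv()*R1).as_rotvec()
    print('d cm',d.round(2),'rot',r.round(3),'now',s['eef_pos'].round(1),s['tool_rot'].round(3),'q',s['qpos'].round(2),'w',round(s['width'],1))
E
python3 - <<'E'
from h import *
T=load('top0'); I=T['pixels'].astype(float)
for c0 in (437,454.5,472):
  L=[];Rr=[]
  for r in range(212,242):
    row=I[r]; bg=np.median(np.r_[row[int(c0)-12:int(c0)-7],row[int(c0)+8:int(c0)+9]],axis=0)
    xs=np.arange(int(c0)-7,int(c0)+8); w=np.clip(np.abs(row[xs]-bg).sum(1)-60,0,None); L.append(((xs*w).sum()/w.sum(),r))
  W=plane(T,L,12.5); p=np.polyfit(W[:,0],W[:,1],1); print(c0,p[0],np.polyval(p,[445,515]),np.std(W[:,1]-np.polyval(p,W[:,0])))
  col=I[236:256,int(c0)-1:int(c0)+2].sum(2).mean(1); print(col.round(0))
print(plane(T,[(437,y) for y in (243,244,245,246,247)],12.5)[:,0])
go(560,-6,160,np.pi/2)
E
```

```text
437 0.018914185494833702 [-324.84908531 -323.52509233] 0.25261345512166633
[226. 226. 223. 218. 214. 195. 167. 156. 158. 189. 321. 435. 449. 453.
 456. 457. 461. 464. 466. 474.]
454.5 0.020727142466269166 [-377.33784462 -375.88694465] 0.46424966376997184
[174. 174. 176. 176. 174. 163. 149. 140. 142. 181. 316. 434. 445. 442.
 441. 444. 446. 450. 453. 461.]
472 0.01734422961202408 [-425.26436729 -424.05027122] 1.0071418981609097
[249. 254. 255. 251. 248. 248. 253. 248. 231. 189. 164. 177. 222. 331.
 446. 459. 459. 461. 460. 456.]
[440.32889445 437.33895324 434.35073106 431.36423032 428.37945343]
d cm [-52.76 -46.15   7.13] rot [-1.000e-03  1.000e-03  1.218e+00] now [224.4 609.5 230.5] [-3.14   0.     2.789] q [-1.28  0.63  0.04  1.52 -0.03  1.   -0.02] w 85.2
```

>>> send_rows([
  {"dx": -5, "dy": -4.4, "dz": 0, "az": 0.15},
  {"dx": -10, "dy": -9, "az": 0.3},
  {"dx": -15, "dy": -13.5, "az": 0.45},
  {"dx": -20, "dy": -18, "az": 0.6},
  {"dx": -26, "dy": -23, "az": 0.75},
  {"dx": -32, "dy": -28, "az": 0.9},
  {"dx": -38, "dy": -33, "az": 1.05},
  {"dx": -44, "dy": -38, "dz": 3, "az": 1.2},
  {"dx": -50, "dy": -43, "dz": 5, "az": 1.21},
  {"dx": -52.76, "dy": -46.15, "dz": 7.1, "az": 1.21},
])

```text
invalid input at $.series[0]: expected keys ax, ay, az, dx, dy, dz, hand
```

```bash
python3 -c "
from h import *
go(560,-6,57,np.pi/2+.006)"
```

```text
d cm [-52.76 -46.13  17.43] rot [-1.000e-03  1.000e-03  1.212e+00] now [224.4 609.5 230.5] [-3.14   0.     2.789] q [-1.28  0.63  0.04  1.52 -0.03  1.   -0.02] w 85.2
```

>>> send_rows([
  {"ax": 0, "ay": 0, "az": 0.6, "dx": -26, "dy": -23, "dz": 3, "hand": 0},
  {"ax": 0, "ay": 0, "az": 0.6, "dx": -26, "dy": -23, "dz": 3, "hand": 0},
  {"ax": 0, "ay": 0, "az": 0.6, "dx": -26, "dy": -23, "dz": 3, "hand": 0},
  {"ax": 0, "ay": 0, "az": 1.21, "dx": -52.8, "dy": -46.1, "dz": 7, "hand": 0},
  {"ax": 0, "ay": 0, "az": 1.21, "dx": -52.8, "dy": -46.1, "dz": 7, "hand": 0},
  {"ax": 0, "ay": 0, "az": 1.21, "dx": -52.8, "dy": -46.1, "dz": 7, "hand": 0},
  {"ax": 0, "ay": 0, "az": 1.21, "dx": -52.8, "dy": -46.1, "dz": 7, "hand": 0},
  {"ax": 0, "ay": 0, "az": 1.21, "dx": -52.8, "dy": -46.1, "dz": 7, "hand": 0},
  {"ax": 0, "ay": 0, "az": 1.21, "dx": -52.8, "dy": -46.1, "dz": 7, "hand": 0},
  {"ax": 0, "ay": 0, "az": 1.21, "dx": -52.8, "dy": -46.1, "dz": 7, "hand": 0},
])

```text
clock: 1.1
eef_pos: [463.3, 171.6, 182.0]
tool_rot: [-3.141, 0.0, 1.579]
force: [0.2, 0.9, -1.2]
width: 85.2
gripper_force: 0.0
```

```bash
python3 -c "
from h import *
go(560,-6,57,np.pi/2+.006)"
```

```text
d cm [-17.83   9.52  12.5 ] rot [-0.     0.     0.002] now [463.3 171.6 182. ] [-3.141  0.     1.579] q [-0.65  0.5   0.35  2.   -0.26  0.68 -0.13] w 85.2
```

>>> send_rows([
  {"ax": 0, "ay": 0, "az": 0, "dx": -17.8, "dy": 9.5, "dz": 3, "hand": 0},
  {"ax": 0, "ay": 0, "az": 0, "dx": -17.8, "dy": 9.5, "dz": 3, "hand": 0},
  {"ax": 0, "ay": 0, "az": 0, "dx": -17.8, "dy": 9.5, "dz": 3, "hand": 0},
  {"ax": 0, "ay": 0, "az": 0, "dx": -17.8, "dy": 9.5, "dz": 3, "hand": 0},
  {"ax": 0, "ay": 0, "az": 0, "dx": -17.8, "dy": 9.5, "dz": 3, "hand": 0},
  {"ax": 0, "ay": 0, "az": 0, "dx": -17.8, "dy": 9.5, "dz": 3, "hand": 0},
])

```text
clock: 1.7
eef_pos: [559.2, -6.1, 151.7]
tool_rot: [-3.14, 0.001, 1.575]
force: [0.2, -0.3, -1.1]
width: 85.4
gripper_force: 0.0
```

```bash
python3 -c "
from h import *
go(560,-6,57,np.pi/2+.006)"
```

```text
d cm [0.01 0.09 9.47] rot [-0.001  0.001 -0.002] now [559.2  -6.1 151.7] [-3.140e+00  1.000e-03  1.575e+00] q [-0.24  0.62  0.3   1.86 -0.27  0.7   0.23] w 85.4
```

>>> send_rows([
  {"ax": 0, "ay": 0, "az": 0, "dx": 0, "dy": 0.1, "dz": 5, "hand": 0},
  {"ax": 0, "ay": 0, "az": 0, "dx": 0, "dy": 0.1, "dz": 9.5, "hand": 0},
  {"ax": 0, "ay": 0, "az": 0, "dx": 0, "dy": 0.1, "dz": 9.5, "hand": 0},
  {"ax": 0, "ay": 0, "az": 0, "dx": 0, "dy": 0.1, "dz": 9.5, "hand": 1},
  {"ax": 0, "ay": 0, "az": 0, "dx": 0, "dy": 0.1, "dz": 9.5, "hand": 1},
  {"ax": 0, "ay": 0, "az": 0, "dx": 0, "dy": 0.1, "dz": 9.5, "hand": 1},
  {"ax": 0, "ay": 0, "az": 0, "dx": 0, "dy": 0.1, "dz": 9.5, "hand": 1},
  {"ax": 0, "ay": 0, "az": 0, "dx": 0, "dy": 0.1, "dz": 9.5, "hand": 1},
])

```text
clock: 2.5
eef_pos: [561.3, -3.9, 59.1]
tool_rot: [3.139, -0.0, 1.579]
force: [-0.2, -0.0, 7.6]
width: 18.9
gripper_force: 58.4
```

>>> send_rows([
  {"ax": 0, "ay": 0, "az": 0, "dx": 0, "dy": 0, "dz": 0, "hand": 1},
  {"ax": 0, "ay": 0, "az": 0, "dx": 0, "dy": 0, "dz": 0, "hand": 1},
  {"ax": 0, "ay": 0, "az": 0, "dx": 0, "dy": 0, "dz": -3, "hand": 1},
  {"ax": 0, "ay": 0, "az": 0, "dx": 0, "dy": 0, "dz": -8, "hand": 1},
  {"ax": 0, "ay": 0, "az": 0, "dx": 0, "dy": 0, "dz": -8, "hand": 1},
  {"ax": 0, "ay": 0, "az": 0, "dx": 0, "dy": 0, "dz": -8, "hand": 1},
])

```text
clock: 3.1
eef_pos: [561.1, -3.9, 138.9]
tool_rot: [3.138, -0.0, 1.579]
force: [-0.6, -0.7, -2.4]
width: 19.1
gripper_force: 59.6
```

```bash
python3 -c "
from h import *
go(501.5,-272,130,np.pi+.019)"
```

```text
d cm [-26.76  -6.18   0.86] rot [ 0.003  0.002 -1.582] now [561.1  -3.9 138.9] [ 3.138 -0.     1.579] q [-0.23  0.64  0.3   1.87 -0.29  0.67  0.24] w 19.1
```

>>> send_rows([
  {"ax": 0, "ay": 0, "az": -1.58, "dx": -26.9, "dy": -6.3, "dz": 1, "hand": 1},
  {"ax": 0, "ay": 0, "az": -1.58, "dx": -26.9, "dy": -6.3, "dz": 1, "hand": 1},
  {"ax": 0, "ay": 0, "az": -1.58, "dx": -26.9, "dy": -6.3, "dz": 1, "hand": 1},
  {"ax": 0, "ay": 0, "az": -1.58, "dx": -26.9, "dy": -6.3, "dz": 1, "hand": 1},
  {"ax": 0, "ay": 0, "az": -1.58, "dx": -26.9, "dy": -6.3, "dz": 1, "hand": 1},
  {"ax": 0, "ay": 0, "az": -1.58, "dx": -26.9, "dy": -6.3, "dz": 1, "hand": 1},
  {"ax": 0, "ay": 0, "az": -1.58, "dx": -26.9, "dy": -6.3, "dz": 1, "hand": 1},
  {"ax": 0, "ay": 0, "az": -1.58, "dx": -26.9, "dy": -6.3, "dz": 1, "hand": 1},
  {"ax": 0, "ay": 0, "az": -1.58, "dx": -26.9, "dy": -6.3, "dz": 1, "hand": 1},
  {"ax": 0, "ay": 0, "az": -1.58, "dx": -26.9, "dy": -6.3, "dz": 1, "hand": 1},
])

```text
clock: 4.1
eef_pos: [498.2, -272.9, 125.8]
tool_rot: [3.14, -0.003, 3.085]
force: [0.1, -0.3, -0.5]
width: 18.9
gripper_force: 59.5
```

```bash
python3 -c "
from h import *
go(499.5,-272,130,np.pi+.019)"
```

```text
d cm [-0.12  0.1  -0.42] rot [ 0.002 -0.003 -0.076] now [ 498.2 -272.9  125.8] [ 3.140e+00 -3.000e-03  3.085e+00] q [ 0.57  0.66 -0.18  1.84  0.18  0.66  1.79] w 18.9
```

>>> send_rows([
  {"ax": 0, "ay": 0, "az": -0.076, "dx": -0.1, "dy": 0.1, "dz": 4, "hand": 1},
  {"ax": 0, "ay": 0, "az": -0.076, "dx": -0.1, "dy": 0.1, "dz": 7, "hand": 1},
  {"ax": 0, "ay": 0, "az": -0.076, "dx": -0.1, "dy": 0.1, "dz": 9, "hand": 1},
  {"ax": 0, "ay": 0, "az": -0.076, "dx": -0.1, "dy": 0.1, "dz": 9.5, "hand": 1},
  {"ax": 0, "ay": 0, "az": -0.076, "dx": -0.1, "dy": 0.1, "dz": 9.5, "hand": 1},
  {"ax": 0, "ay": 0, "az": -0.076, "dx": -0.1, "dy": 0.1, "dz": 9.5, "hand": 1},
])

```text
clock: 4.7
eef_pos: [500.9, -272.6, 32.8]
tool_rot: [-3.142, 0.001, -3.128]
force: [-0.5, -0.8, -0.9]
width: 19.3
gripper_force: 59.5
```

Run:
```python
from h import *
go(499.5,-272,7.5,np.pi+.019)
T=snap('top','top1');S=snap('side','side1')
a=cv2.imread('pics/top1.png')[160:265,380:490]; b=cv2.imread('pics/side1.png')[260:400,270:420]
f=lambda u,k:cv2.resize(u,None,fx=k,fy=k,interpolation=cv2.INTER_CUBIC)
o=np.zeros((420,800,3),np.uint8); A=f(a,3.5)[:420];B=f(b,2.5)[:420,:390]; o[:A.shape[0],:A.shape[1]]=A; o[:B.shape[0],410:410+B.shape[1]]=B
cv2.imwrite('pics/c3.png',o)
```

```text
d cm [0.14 0.06 2.53] rot [-0.     0.001 -0.006] now [ 500.9 -272.6   32.8] [-3.142e+00  1.000e-03 -3.128e+00] q [ 0.55  0.8  -0.15  1.88  0.25  0.47  1.8 ] w 19.3
```

View pics/c3.png

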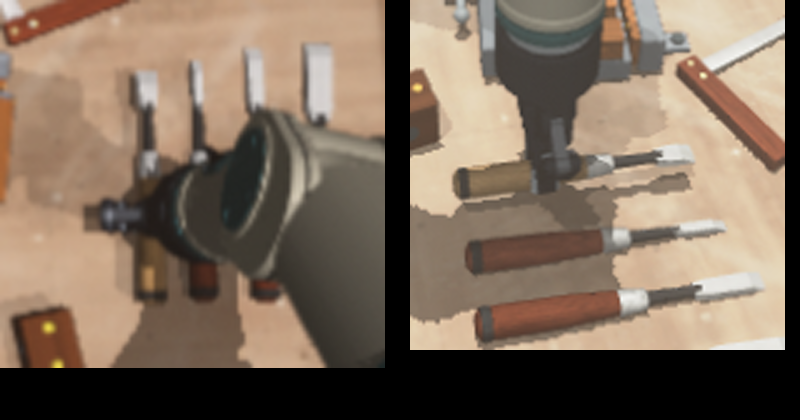

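The chisel is held level above its place, handle end at (423.1,245.7) and edge end at (421.6,180.6). The neighbour's handle end is at (438.3,245.4).

Run:
```python
from h import *
T=load('top1')
q=lambda x,y:((x+.5)/3.5+379.5,(y+.5)/3.5+159.5)
print(plane(T,[q(151,300),q(147,70),q(151,245)],38.2), plane(T,[q(204,299),q(197,62)],12.5),plane(T,[q(197,62)],4))
print(read_state()['eef_pos'])
```

```text
[[ 432.69023275 -274.04039396   38.2       ]
 [ 628.14130013 -272.37451303   38.2       ]
 [ 478.80843214 -274.50614435   38.2       ]] [[ 434.19723537 -326.66815416   12.5       ]
 [ 640.16903945 -323.22311486   12.5       ]] [[ 641.58680786 -325.9203203     4.        ]]
[ 501.28165404 -272.90152961   33.41698575]
```

>>> send_rows([
  {"ax": 0, "ay": 0, "az": 0, "dx": -0.1, "dy": 0, "dz": 1.5, "hand": 1},
  {"ax": 0, "ay": 0, "az": 0, "dx": -0.1, "dy": 0, "dz": 2.6, "hand": 1},
  {"ax": 0, "ay": 0, "az": 0, "dx": -0.1, "dy": 0, "dz": 2.6, "hand": 1},
  {"ax": 0, "ay": 0, "az": 0, "dx": -0.1, "dy": 0, "dz": 2.6, "hand": 1},
])

```text
clock: 5.2
eef_pos: [502.3, -272.8, 6.3]
tool_rot: [-3.141, 0.001, -3.128]
force: [0.7, -0.3, 3.4]
width: 19.1
gripper_force: 61.7
```

>>> send_rows([
  {"ax": 0, "ay": 0, "az": 0, "dx": 0, "dy": 0, "dz": 0, "hand": 0.6},
  {"ax": 0, "ay": 0, "az": 0, "dx": 0, "dy": 0, "dz": 0, "hand": 0.6},
  {"ax": 0, "ay": 0, "az": 0, "dx": 0, "dy": 0, "dz": 0, "hand": 0.6},
  {"ax": 0, "ay": 0, "az": 0, "dx": 0, "dy": 0, "dz": -2, "hand": 0.6},
  {"ax": 0, "ay": 0, "az": 0, "dx": 0, "dy": 0, "dz": -6, "hand": 0.6},
  {"ax": 0, "ay": 0, "az": 0, "dx": 0, "dy": 0, "dz": -12, "hand": 1},
  {"ax": 0, "ay": 0, "az": 0, "dx": 0, "dy": 0, "dz": -12, "hand": 1},
  {"ax": 0, "ay": 0, "az": 0, "dx": 0, "dy": 0, "dz": -12, "hand": 1},
])

```text
clock: 6.0
eef_pos: [502.7, -273.3, 128.3]
tool_rot: [-3.14, 0.004, -3.129]
force: [-1.3, -0.6, 0.1]
width: 0.3
gripper_force: 0.0
```

```bash
python3 -c "
from h import *
go(400,-20,120,np.pi)"
```

```text
d cm [ 9.95 25.46  0.74] rot [-0.002  0.004  0.013] now [ 502.7 -273.3  128.3] [-3.14   0.004 -3.129] q [ 0.58  0.66 -0.21  1.84  0.2   0.67  1.84] w 0.3
```

>>> send_rows([
  {"ax": 0, "ay": 0, "az": 0.1, "dx": 9, "dy": 25.4, "dz": 0.7, "hand": 1},
  {"ax": 0, "ay": 0, "az": 0.1, "dx": 9, "dy": 25.4, "dz": 0.7, "hand": 1},
  {"ax": 0, "ay": 0, "az": 0.1, "dx": 9, "dy": 25.4, "dz": 0.7, "hand": 1},
  {"ax": 0, "ay": 0, "az": 0.1, "dx": 9, "dy": 25.4, "dz": 0.7, "hand": 1},
  {"ax": 0, "ay": 0, "az": 0.1, "dx": 9, "dy": 25.4, "dz": 0.7, "hand": 1},
  {"ax": 0, "ay": 0, "az": 0.1, "dx": 9, "dy": 25.4, "dz": 0.7, "hand": 1},
  {"ax": 0, "ay": 0, "az": 0.1, "dx": 9, "dy": 25.4, "dz": 0.7, "hand": 1},
  {"ax": 0, "ay": 0, "az": 0.1, "dx": 9, "dy": 25.4, "dz": 0.7, "hand": 1},
])

```text
clock: 6.8
eef_pos: [407.6, -20.0, 118.4]
tool_rot: [-3.141, -0.002, 3.056]
force: [0.2, -0.7, -0.2]
width: -0.2
gripper_force: 0.0
```

Run:
```python
from h import *
go(412,-19.8,15,np.pi-.088)
T=snap('top','top2')
a=cv2.imread('pics/top2.png')[150:290,260:490]
cv2.imwrite('pics/c4.png',cv2.resize(a,None,fx=3.2,fy=3.2,interpolation=cv2.INTER_CUBIC))
```

```text
d cm [-0.46  0.06 10.34] rot [-0.001 -0.002  0.002] now [407.6 -20.  118.4] [-3.141e+00 -2.000e-03  3.056e+00] q [ 0.06  0.51 -0.11  2.27  0.15  0.38  1.31] w -0.2
```

View pics/c4.png

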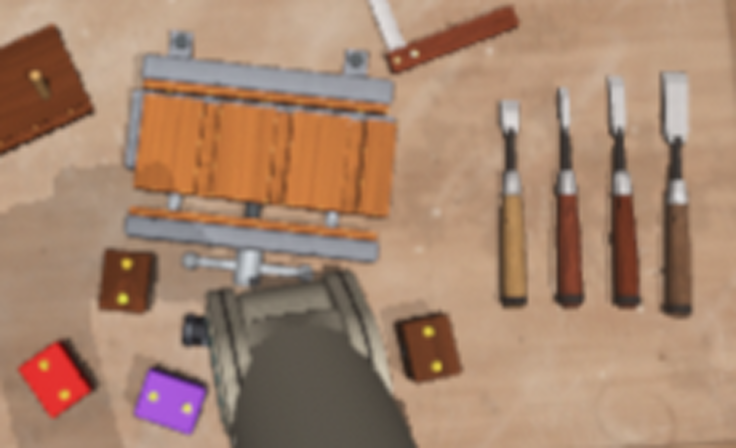

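The chisel now lies in the row, handle ends at c4 (513,303), (570,303) and (627,303), evenly spaced and parallel. Next I'll push the vise.

>>> send_rows([
  {"ax": 0, "ay": 0, "az": 0, "dx": -0.2, "dy": 0.1, "dz": 5, "hand": 1},
  {"ax": 0, "ay": 0, "az": 0, "dx": -0.2, "dy": 0.1, "dz": 10.3, "hand": 1},
  {"ax": 0, "ay": 0, "az": 0, "dx": -0.2, "dy": 0.1, "dz": 10.3, "hand": 1},
  {"ax": 0, "ay": 0, "az": 0, "dx": -0.2, "dy": 0.1, "dz": 10.3, "hand": 1},
  {"ax": 0, "ay": 0, "az": 0, "dx": -1.5, "dy": 0.1, "dz": 10.3, "hand": 1},
  {"ax": 0, "ay": 0, "az": 0, "dx": -2.5, "dy": 0.1, "dz": 10.3, "hand": 1},
  {"ax": 0, "ay": 0, "az": 0, "dx": -3.2, "dy": 0.1, "dz": 10.3, "hand": 1},
  {"ax": 0, "ay": 0, "az": 0, "dx": -3.9, "dy": 0.1, "dz": 10.3, "hand": 1},
  {"ax": 0, "ay": 0, "az": 0, "dx": -4.4, "dy": 0.1, "dz": 10.3, "hand": 1},
  {"ax": 0, "ay": 0, "az": 0, "dx": -4.8, "dy": 0.1, "dz": 10.3, "hand": 1},
])

```text
clock: 7.85
eef_pos: [453.0, -24.5, 15.9]
tool_rot: [-3.138, -0.006, 3.053]
force: [-12.3, 0.6, 2.2]
width: 0.2
gripper_force: 5.8
```

>>> send_rows([
  {"ax": 0, "ay": 0, "az": 0, "dx": -0.3, "dy": 0, "dz": 0, "hand": 1},
  {"ax": 0, "ay": 0, "az": 0, "dx": -0.6, "dy": 0, "dz": 0, "hand": 1},
  {"ax": 0, "ay": 0, "az": 0, "dx": -0.6, "dy": 0, "dz": 0, "hand": 1},
])

```text
clock: 8.15
eef_pos: [458.1, -24.9, 16.0]
tool_rot: [-3.138, -0.007, 3.054]
force: [-8.5, -1.2, -0.8]
width: -0.2
gripper_force: 4.3
```

>>> send_rows([
  {"ax": 0, "ay": 0, "az": 0, "dx": -0.3, "dy": 0, "dz": 0, "hand": 1},
  {"ax": 0, "ay": 0, "az": 0, "dx": -0.6, "dy": 0, "dz": 0, "hand": 1},
  {"ax": 0, "ay": 0, "az": 0, "dx": -0.6, "dy": 0, "dz": 0, "hand": 1},
])

```text
clock: 8.45
eef_pos: [459.4, -25.1, 15.9]
tool_rot: [-3.136, -0.014, 3.055]
force: [-18.4, 2.0, 10.2]
width: 0.0
gripper_force: 9.3
```

>>> send_rows([
  {"ax": 0, "ay": 0, "az": 0, "dx": -0.2, "dy": 0, "dz": 0, "hand": 1},
  {"ax": 0, "ay": 0, "az": 0, "dx": -0.4, "dy": 0, "dz": 0, "hand": 1},
  {"ax": 0, "ay": 0, "az": 0, "dx": -0.4, "dy": 0, "dz": 0, "hand": 1},
])

```text
clock: 8.75
eef_pos: [459.4, -25.2, 15.9]
tool_rot: [-3.135, -0.019, 3.056]
force: [-26.5, 2.8, 18.6]
width: -0.0
gripper_force: 13.5
```

>>> send_rows([
  {"ax": 0, "ay": 0, "az": 0, "dx": 2, "dy": 0, "dz": 0, "hand": 1},
  {"ax": 0, "ay": 0, "az": 0, "dx": 4.5, "dy": 0, "dz": -1, "hand": 1},
  {"ax": 0, "ay": 0, "az": 0, "dx": 4.5, "dy": 0, "dz": -6, "hand": 0},
  {"ax": 0, "ay": 0, "az": 0, "dx": 4.5, "dy": -5, "dz": -12, "hand": 0},
  {"ax": 0, "ay": 0, "az": 0, "dx": 4.5, "dy": -15, "dz": -18, "hand": 0},
  {"ax": 0, "ay": 0, "az": 0, "dx": 4.5, "dy": -15, "dz": -18, "hand": 0},
  {"ax": 0, "ay": 0, "az": 0, "dx": 4.5, "dy": -15, "dz": -18, "hand": 0},
  {"ax": 0, "ay": 0, "az": 0, "dx": 4.5, "dy": -15, "dz": -18, "hand": 0},
])

```text
clock: 9.55
eef_pos: [416.1, -176.8, 199.4]
tool_rot: [-3.137, 0.008, 3.043]
force: [-0.2, 0.1, -0.9]
width: 84.7
gripper_force: 0.0
```

Run:
```python
from h import *
go(412,-19.8,15,np.pi-.088)
T=snap('top','top3');S=snap('side','side3')
a=cv2.imread('pics/top3.png')[150:250,285:400]; a=cv2.resize(a,None,fx=4,fy=4,interpolation=cv2.INTER_CUBIC)
b=cv2.imread('pics/side3.png')[205:300,285:380]; b=cv2.resize(b,None,fx=3.5,fy=3.5,interpolation=cv2.INTER_CUBIC)
o=np.zeros((400,800,3),np.uint8); o[:,:460]=a; o[:332,465:797]=b; cv2.imwrite('pics/c5.png',o)
```

```text
d cm [ 2.09 15.67 18.35] rot [-0.005  0.007 -0.01 ] now [ 416.1 -176.8  199.4] [-3.137  0.008  3.043] q [ 0.93  0.51 -0.84  2.08  0.54  0.78  1.23] w 84.7
```

View pics/c5.png

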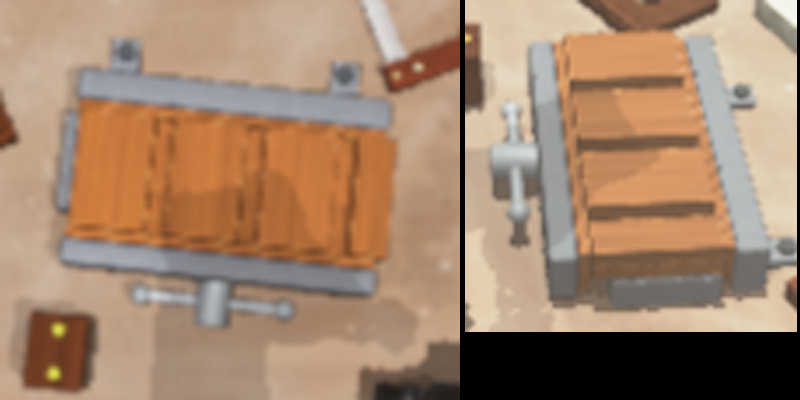

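The vise is shut and holds the base on both sides. The grooves in c5 are at about (160,178), (250,188) and (345,197). Next: their exact positions, and the divider poses.

Run:
```python
from h import *
np.set_printoptions(precision=1,suppress=True,linewidth=200)
T=load('top3');S=load('side3')
q=lambda x,y:((x+.5)/4+284.5,(y+.5)/4+149.5)
w=lambda x,y:((x-465+.5)/3.5+284.5,(y+.5)/3.5+204.5)
print('rear jaw outer',plane(T,[q(84,70),q(391,102)],44),'front jaw outer',plane(T,[q(61,264),q(374,294)],44))
print('base right end top',plane(T,[q(397,135),q(388,262)],52), 'left',plane(T,[q(80,102),q(71,236)],52))
c=np.array([579.,-37.])
yaws=np.arange(-.12,-.05,.004)
def prof(im,yaw,z=52,xr=30):
  u=np.array([np.cos(yaw),np.sin(yaw)]);v=np.array([-np.sin(yaw),np.cos(yaw)])
  a=np.arange(-xr,xr+1,1.);b=np.arange(-125,126,1.)
  A,B=np.meshgrid(a,b,indexing='ij'); X=c+A[...,None]*u+B[...,None]*v
  p=proj(im,np.c_[X.reshape(-1,2),np.full(A.size,z)]).astype(np.float32).reshape(*A.shape,2)
  g=cv2.remap(im['pixels'].astype(np.float32).sum(2)/3,p[...,0],p[...,1],cv2.INTER_LINEAR)
  return b,np.median(g,0)
for im in (T,S):
  best=max(yaws,key=lambda t:np.var(np.diff(prof(im,t)[1]))); b,g=prof(im,best); print(best)
  for lo,hi in((35,80),(-40,5),(-100,-60)):
    k=(b>=lo)&(b<=hi); print(lo,g[k].round(0).astype(int).tolist())
  print('end',b[:30][0],g[:30].round(0).astype(int).tolist(), g[-30:].round(0).astype(int).tolist())
```

```text
rear jaw outer [[ 658.2   75.8   44. ]
 [ 638.6 -153.9   44. ]] front jaw outer [[ 512.7   89.5   44. ]
 [ 495.1 -141.7   44. ]]
base right end top [[ 612.6 -157.    52. ]
 [ 518.4 -150.5   52. ]] left [[632.6  78.   52. ]
 [532.9  82.4  52. ]]
-0.07999999999999996
35 [126, 125, 125, 125, 124, 124, 122, 121, 119, 117, 113, 110, 106, 106, 106, 107, 109, 114, 118, 120, 121, 122, 121, 120, 116, 112, 111, 111, 114, 117, 121, 125, 127, 128, 129, 129, 129, 129, 129, 129, 129, 130, 130, 130, 130, 129]
-40 [118, 116, 114, 114, 114, 113, 113, 113, 112, 112, 112, 113, 113, 114, 114, 114, 115, 114, 109, 104, 102, 100, 98, 101, 104, 108, 110, 111, 112, 113, 113, 112, 114, 115, 115, 115, 116, 119, 121, 124, 125, 125, 125, 124, 123, 122]
-100 [125, 125, 125, 124, 123, 122, 120, 119, 117, 110, 104, 98, 95, 93, 97, 99, 107, 114, 119, 122, 124, 125, 125, 123, 121, 119, 119, 120, 121, 123, 125, 127, 127, 127, 127, 127, 127, 127, 128, 128, 129]
end -125.0 [153, 155, 155, 156, 156, 152, 146, 141, 136, 131, 126, 122, 121, 120, 121, 120, 120, 121, 121, 121, 121, 121, 122, 123, 124, 125, 125, 125, 124, 123
[... 417 characters left out ...]
4, 143, 142, 142, 141, 141, 142, 142, 142, 142, 142, 142, 138, 135, 131, 124, 117, 110, 103, 100, 96, 93, 91, 91, 91, 91, 93, 95, 99, 103, 110, 119, 128, 136, 141, 147, 152, 155, 155, 155, 155]
-100 [154, 155, 155, 156, 156, 155, 154, 153, 152, 151, 149, 146, 140, 134, 127, 117, 107, 96, 94, 93, 93, 92, 92, 92, 93, 99, 107, 117, 126, 137, 146, 151, 153, 157, 157, 157, 157, 157, 157, 157, 158]
end -125.0 [94, 92, 91, 91, 90, 91, 91, 96, 104, 115, 124, 134, 142, 149, 151, 151, 151, 151, 152, 152, 152, 152, 152, 152, 153, 154, 155, 155, 156, 156] [159, 159, 159, 159, 159, 159, 159, 159, 159, 159, 158, 158, 158, 158, 158, 157, 157, 157, 157, 155, 152, 149, 146, 140, 132, 125, 119, 113, 111, 109]
```

Run:
```python
from h import *
T=load('top3');S=load('side3')
c=np.array([579.,-37.]);yaw=-.082
u=np.array([np.cos(yaw),np.sin(yaw)]);v=np.array([-np.sin(yaw),np.cos(yaw)])
a=np.arange(-70,71,1.)
for nm,im in (('T',T),('S',S)):
 for z in(52,44):
  for br in((-105,-95),(-65,-25),(0,45),(70,100)):
   b=np.arange(*br,2.); A,B=np.meshgrid(a,b,indexing='ij');X=c+A[...,None]*u+B[...,None]*v
   p=proj(im,np.c_[X.reshape(-1,2),np.full(A.size,z)]).astype(np.float32)
   g=cv2.remap(im['pixels'].astype(np.float32),p[:,0].reshape(A.shape),p[:,1].reshape(A.shape),cv2.INTER_LINEAR)
   m=np.median(g,1); sat=(m[:,0]-m[:,2]); 
   on=np.where(sat>50)[0]; br_=m.sum(1)/3
   print(nm,z,br,'orange',a[on[0]],a[on[-1]],'front',br_[8:40].round(0).astype(int).tolist() if z==52 else '', 'rear',br_[100:132].round(0).astype(int).tolist() if z==52 else '')
```

```text
T 52 (-105, -95) orange -57.0 46.0 front [144, 139, 130, 122, 115, 113, 111, 112, 118, 125, 127, 125, 123, 121, 118, 115, 115, 119, 121, 123, 123, 124, 124, 124, 124, 124, 124, 124, 124, 124, 124, 124] rear [122, 122, 122, 122, 122, 121, 121, 121, 121, 121, 122, 124, 125, 127, 128, 131, 134, 139, 145, 150, 154, 158, 162, 161, 160, 160, 159, 158, 157, 157, 156, 155]
T 52 (-65, -25) orange -57.0 46.0 front [125, 119, 112, 106, 101, 97, 96, 98, 100, 100, 98, 93, 94, 95, 96, 99, 103, 108, 111, 112, 113, 113, 113, 113, 113, 113, 113, 113, 113, 114, 114, 114] rear [127, 127, 127, 127, 127, 127, 126, 124, 120, 119, 117, 116, 114, 115, 115, 116, 119, 124, 131, 140, 150, 157, 160, 162, 163, 162, 162, 161, 160, 160, 159, 158]
T 52 (0, 45) orange -56.0 46.0 front [128, 124, 120, 113, 105, 101, 97, 97, 98, 102, 103, 100, 100, 99, 98, 99, 99, 105, 109, 109, 109, 109, 109, 109, 109, 109, 109, 109, 109, 109, 109, 109] rear [126, 126, 126, 126, 125, 126, 124, 122, 119, 118, 117, 118, 120, 119, 121, 122, 125, 128, 135, 142, 150, 157, 163, 165, 166, 165, 164, 164, 163, 162, 161, 161]
T 52 (70, 100) or
[... 1482 characters left out ...]
 158, 158, 158, 157, 157, 158, 159, 158, 157, 156, 156, 155, 155, 156, 157, 158, 159, 162, 169, 178, 183, 186, 187, 188, 188, 188, 188, 188, 187, 187]
S 52 (70, 100) orange -54.0 48.0 front [187, 187, 185, 181, 174, 166, 158, 150, 145, 142, 151, 156, 154, 147, 143, 140, 136, 138, 144, 154, 159, 159, 159, 159, 159, 159, 159, 159, 159, 159, 159, 159] rear [157, 157, 157, 157, 157, 157, 157, 157, 158, 158, 159, 159, 159, 158, 155, 153, 152, 152, 152, 155, 163, 170, 179, 182, 184, 185, 186, 186, 186, 186, 186, 186]
S 44 (-105, -95) orange -54.0 49.0 front  rear 
S 44 (-65, -25) orange -54.0 49.0 front  rear 
S 44 (0, 45) orange -53.0 49.0 front  rear 
S 44 (70, 100) orange -54.0 50.0 front  rear
```

Run:
```python
from h import *
a=cv2.imread('pics/top3.png')[155:240,158:258]; a=cv2.resize(a,None,fx=5,fy=5,interpolation=cv2.INTER_CUBIC)
b=cv2.imread('pics/side3.png')[130:200,263:323]; b=cv2.resize(b,None,fx=5,fy=5,interpolation=cv2.INTER_CUBIC)
o=np.zeros((425,800,3),np.uint8); o[:,:500]=a; o[:350,500:]=b; cv2.imwrite('pics/c6.png',o)
```

```text
(no output)
```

View pics/c6.png

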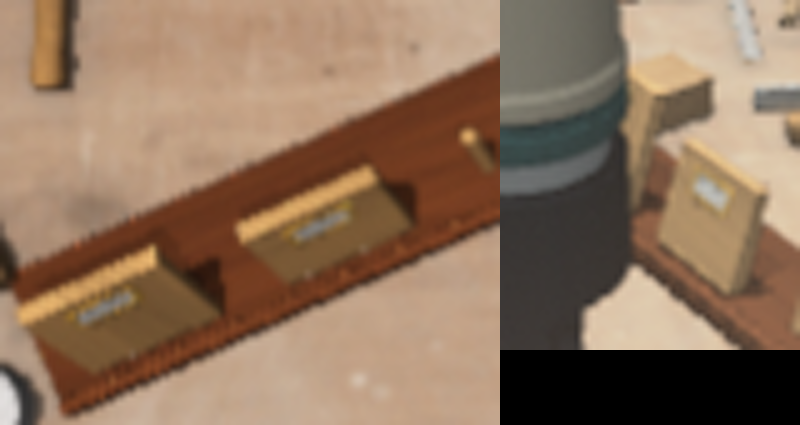

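Top view (c6): tall divider's top strip has its rear edge from (20,312) to (152,245) and its front edge from (28,325) to (160,262). Mid's rear edge runs (238,226)–(370,165) and its front edge (245,243)–(380,182). Brass frames face the robot.

```bash
cat >> h.py <<'E'
def tilted(head,lean):  # grasp frame: tool y = +y_div (heading head), tool z=-z_div
    y=np.array([np.cos(head)*np.cos(lean),np.sin(head)*np.cos(lean),-np.sin(lean)])
    zd=np.array([np.cos(head)*np.sin(lean),np.sin(head)*np.sin(lean),np.cos(lean)])
    return y,zd
def grasprot(head,lean,flip):
    y,zd=tilted(head,lean); y=-y if flip else y
    return Ro.from_matrix(np.c_[np.cross(y,-zd),y,-zd])
E
python3 - <<'E'
from h import *
T=load('top3'); q=lambda x,y:((x+.5)/5+157.5,(y+.5)/5+154.5)
for n,r,f,b,h in(('tall',[(20,312),(152,245)],[(28,325),(160,262)],[(97,375),(222,318)],90),('mid',[(238,226),(370,165)],[(245,243),(380,182)],[(288,283),(412,226)],74)):
  zr=12+h*np.cos(.31); zf=zr+12*np.sin(.31)
  A=plane(T,[q(*p) for p in r],zr);B=plane(T,[q(*p) for p in f],zf);C=plane(T,[q(*p) for p in b],16)
  for E in(A,B,C): d=E[0]-E[1]; print(n,E.mean(0).round(1),np.linalg.norm(d).round(1),np.arctan2(-d[0],d[1]).round(3))
  y,zd=tilted(.445,.31); top=(A.mean(0)+B.mean(0))/2; lowtop=C.mean(0)+zd*h+y*6
  print('topcentre',top.round(1),'from bottom',lowtop.round(1)); m=(top*2+lowtop)/3
  for dep in(38,): print('TCP',(m-zd*dep).round(1),'pre',(m+zd*40).round(1))
for fl in(0,1):
  print(grasprot(.445,.31,fl).as_euler('xyz'))
go(*(np.array([500,420,200])),0,grasprot(.445,.31,0)); go(500,420,200,0,grasprot(.445,.31,1))
E
```

```text
tall [517.8 437.3  97.7] 80.9 0.502
tall [509.3 431.  101.4] 79.6 0.476
tall [483.1 421.1  16. ] 80.8 0.455
topcentre [513.6 434.2  99.5] from bottom [513.1 435.4  99.9]
TCP [502.9 429.6  63.5] pre [524.4 439.8 137.7]
mid [568.7 322.1  82.5] 82.1 0.462
mid [558.7 315.9  86.1] 83.3 0.453
mid [540.8 309.8  16. ] 81.6 0.458
topcentre [563.7 319.   84.3] from bottom [566.3 321.9  84.6]
TCP [554.1 315.   48.2] pre [575.6 325.3 122.5]
[-2.83159265  0.          2.01579633]
[ 2.83159265e+00 -2.22044605e-16 -1.12579633e+00]
d cm [-3.12 59.64 -0.31] rot [0.283 0.164 1.026] now [ 415.2 -171.1  197.3] [-3.141  0.004  3.051] q [ 0.92  0.51 -0.84  2.08  0.54  0.78  1.22] w 85.4
d cm [-3.12 59.64 -0.31] rot [-0.19   0.327 -2.086] now [ 415.2 -171.1  197.3] [-3.141  0.004  3.051] q [ 0.92  0.51 -0.84  2.08  0.54  0.78  1.22] w 85.4
```

```bash
python3 -c "
from h import *
go(527,441,150,0,grasprot(.455,.31,0))"
```

```text
d cm [-5.6  61.97  4.7 ] rot [0.283 0.163 1.016] now [ 415.2 -171.1  197.3] [-3.141  0.004  3.051] q [ 0.92  0.51 -0.84  2.08  0.54  0.78  1.22] w 85.4
```

>>> send_rows([
  {"ax": 0.283, "ay": 0.163, "az": 1.016, "dx": -5.6, "dy": 62, "dz": 0, "hand": 0},
  {"ax": 0.283, "ay": 0.163, "az": 1.016, "dx": -5.6, "dy": 62, "dz": 0, "hand": 0},
  {"ax": 0.283, "ay": 0.163, "az": 1.016, "dx": -5.6, "dy": 62, "dz": 0, "hand": 0},
  {"ax": 0.283, "ay": 0.163, "az": 1.016, "dx": -5.6, "dy": 62, "dz": 0, "hand": 0},
  {"ax": 0.283, "ay": 0.163, "az": 1.016, "dx": -5.6, "dy": 62, "dz": 0, "hand": 0},
  {"ax": 0.283, "ay": 0.163, "az": 1.016, "dx": -5.6, "dy": 62, "dz": 0, "hand": 0},
  {"ax": 0.283, "ay": 0.163, "az": 1.016, "dx": -5.6, "dy": 62, "dz": 0, "hand": 0},
  {"ax": 0.283, "ay": 0.163, "az": 1.016, "dx": -5.6, "dy": 62, "dz": 0, "hand": 0},
  {"ax": 0.283, "ay": 0.163, "az": 1.016, "dx": -5.6, "dy": 62, "dz": 0, "hand": 0},
  {"ax": 0.283, "ay": 0.163, "az": 1.016, "dx": -5.6, "dy": 62, "dz": 0, "hand": 0},
])

```text
clock: 10.65
eef_pos: [497.7, 308.6, 195.3]
tool_rot: [-2.829, -0.003, 2.034]
force: [1.6, 0.3, -0.3]
width: 85.6
gripper_force: 0.0
```

```bash
python3 -c "
from h import *
go(527,441,150,0,grasprot(.455,.31,0))"
```

```text
d cm [10.52  9.52  1.71] rot [-0.003 -0.     0.008] now [497.7 308.6 195.3] [-2.829 -0.003  2.034] q [-0.31  0.79 -0.51  1.43  0.28  1.32 -0.39] w 85.6
```

>>> send_rows([
  {"ax": 0, "ay": 0, "az": 0, "dx": 10.5, "dy": 9.5, "dz": 1.7, "hand": 0},
  {"ax": 0, "ay": 0, "az": 0, "dx": 10.5, "dy": 9.5, "dz": 1.7, "hand": 0},
  {"ax": 0, "ay": 0, "az": 0, "dx": 10.5, "dy": 9.5, "dz": 1.7, "hand": 0},
  {"ax": 0, "ay": 0, "az": 0, "dx": 10.5, "dy": 9.5, "dz": 1.7, "hand": 0},
  {"ax": 0, "ay": 0, "az": 0, "dx": 10.5, "dy": 9.5, "dz": 1.7, "hand": 0},
  {"ax": 0, "ay": 0, "az": 0, "dx": 10.5, "dy": 9.5, "dz": 1.7, "hand": 0},
])

```text
clock: 11.25
eef_pos: [528.3, 436.3, 151.1]
tool_rot: [-2.829, -0.002, 2.031]
force: [0.4, 0.1, 1.0]
width: 85.4
gripper_force: 0.0
```

```bash
python3 -c "
from h import *
go(502.9,429.8,63.5,0,grasprot(.455,.31,0))"
```

```text
d cm [0.53 0.26 9.12] rot [-0.003 -0.     0.006] now [528.3 436.3 151.1] [-2.829e+00 -2.000e-03  2.031e+00] q [-0.49  0.98 -0.49  1.11  0.29  1.42 -0.46] w 85.4
```

>>> send_rows([
  {"ax": 0, "ay": 0, "az": 0, "dx": 0.5, "dy": 0.2, "dz": 3, "hand": 0},
  {"ax": 0, "ay": 0, "az": 0, "dx": 0.5, "dy": 0.2, "dz": 6.5, "hand": 0},
  {"ax": 0, "ay": 0, "az": 0, "dx": 0.5, "dy": 0.2, "dz": 9, "hand": 0},
  {"ax": 0, "ay": 0, "az": 0, "dx": 0.5, "dy": 0.2, "dz": 9, "hand": 0},
  {"ax": 0, "ay": 0, "az": 0, "dx": 0.5, "dy": 0.2, "dz": 9, "hand": 0},
])

```text
clock: 11.75
eef_pos: [504.5, 429.0, 66.3]
tool_rot: [-2.83, -0.003, 2.028]
force: [1.0, 0.4, 0.5]
width: 85.3
gripper_force: 0.0
```

>>> send_rows([
  {"ax": 0, "ay": 0, "az": 0, "dx": 0, "dy": 0, "dz": 0, "hand": 0.6},
  {"ax": 0, "ay": 0, "az": 0, "dx": 0, "dy": 0, "dz": 0, "hand": 0.7},
  {"ax": 0, "ay": 0, "az": 0, "dx": 0, "dy": 0, "dz": 0, "hand": 0.8},
  {"ax": 0, "ay": 0, "az": 0, "dx": 0, "dy": 0, "dz": 0, "hand": 0.9},
  {"ax": 0, "ay": 0, "az": 0, "dx": 0, "dy": 0, "dz": 0, "hand": 1},
  {"ax": 0, "ay": 0, "az": 0, "dx": 0, "dy": 0, "dz": 0, "hand": 1},
  {"ax": 0, "ay": 0, "az": 0, "dx": 0, "dy": 0, "dz": 0, "hand": 1},
  {"ax": 0, "ay": 0, "az": 0, "dx": 0, "dy": 0, "dz": 0, "hand": 1},
])

```text
clock: 12.55
eef_pos: [503.5, 429.5, 64.8]
tool_rot: [-2.829, -0.003, 2.03]
force: [0.4, -0.0, -1.1]
width: 11.3
gripper_force: 59.1
```

>>> send_rows([
  {"ax": 0, "ay": 0, "az": 0, "dx": 0, "dy": 0, "dz": -4, "hand": 1},
  {"ax": 0, "ay": 0, "az": 0, "dx": 0, "dy": 0, "dz": -8, "hand": 1},
  {"ax": 0, "ay": 0, "az": 0, "dx": 0, "dy": 0, "dz": -12, "hand": 1},
  {"ax": 0, "ay": 0, "az": 0, "dx": 0, "dy": 0, "dz": -12, "hand": 1},
  {"ax": 0, "ay": 0, "az": 0, "dx": 0, "dy": 0, "dz": -12, "hand": 1},
])

```text
clock: 13.05
eef_pos: [537.1, 446.0, 179.9]
tool_rot: [-2.831, -0.004, 2.029]
force: [-0.5, 0.5, -1.4]
width: 11.2
gripper_force: 59.4
```

```bash
python3 -c "
from h import *
go(581,19,175,3.06)"
```

```text
d cm [-40.23 -14.15   4.91] rot [-0.281 -0.163 -1.021] now [537.1 446.  179.9] [-2.831 -0.004  2.029] q [-0.5   0.98 -0.49  1.03  0.28  1.5  -0.45] w 11.2
```

>>> send_rows([
  {"ax": -0.281, "ay": -0.163, "az": -1.021, "dx": -40.2, "dy": -14.1, "dz": 4.9, "hand": 1},
  {"ax": -0.281, "ay": -0.163, "az": -1.021, "dx": -40.2, "dy": -14.1, "dz": 4.9, "hand": 1},
  {"ax": -0.281, "ay": -0.163, "az": -1.021, "dx": -40.2, "dy": -14.1, "dz": 4.9, "hand": 1},
  {"ax": -0.281, "ay": -0.163, "az": -1.021, "dx": -40.2, "dy": -14.1, "dz": 4.9, "hand": 1},
  {"ax": -0.281, "ay": -0.163, "az": -1.021, "dx": -40.2, "dy": -14.1, "dz": 4.9, "hand": 1},
  {"ax": -0.281, "ay": -0.163, "az": -1.021, "dx": -40.2, "dy": -14.1, "dz": 4.9, "hand": 1},
  {"ax": -0.281, "ay": -0.163, "az": -1.021, "dx": -40.2, "dy": -14.1, "dz": 4.9, "hand": 1},
  {"ax": -0.281, "ay": -0.163, "az": -1.021, "dx": -40.2, "dy": -14.1, "dz": 4.9, "hand": 1},
  {"ax": -0.281, "ay": -0.163, "az": -1.021, "dx": -40.2, "dy": -14.1, "dz": 4.9, "hand": 1},
  {"ax": -0.281, "ay": -0.163, "az": -1.021, "dx": -40.2, "dy": -14.1, "dz": 4.9, "hand": 1},
])

```text
clock: 14.05
eef_pos: [579.5, 11.4, 172.2]
tool_rot: [-3.136, -0.006, 3.051]
force: [-0.6, -0.4, -0.9]
width: 11.1
gripper_force: 59.3
```

```bash
python3 -c "
from h import *
go(581,19,115,3.06)"
```

```text
d cm [-0.11  0.81  5.72] rot [-0.006 -0.006 -0.009] now [579.5  11.4 172.2] [-3.136 -0.006  3.051] q [ 0.4   0.71 -0.78  1.76  0.61  0.93  0.85] w 11.1
```

>>> send_rows([
  {"ax": -0.006, "ay": -0.006, "az": -0.009, "dx": -0.1, "dy": 0.8, "dz": 3, "hand": 1},
  {"ax": -0.006, "ay": -0.006, "az": -0.009, "dx": -0.1, "dy": 0.8, "dz": 5.5, "hand": 1},
  {"ax": -0.006, "ay": -0.006, "az": -0.009, "dx": -0.1, "dy": 0.8, "dz": 5.5, "hand": 1},
  {"ax": -0.006, "ay": -0.006, "az": -0.009, "dx": -0.1, "dy": 0.8, "dz": 5.5, "hand": 1},
])

```text
clock: 14.45
eef_pos: [581.6, 27.9, 119.1]
tool_rot: [3.136, 0.002, 3.07]
force: [0.8, 0.7, 0.6]
width: 11.2
gripper_force: 59.3
```

Run:
```python
from h import *
go(581,19,91,3.06)
T=snap('top','top4');S=snap('side','side4')
a=cv2.imread('pics/top4.png')[150:250,285:385]; a=cv2.resize(a,None,fx=4,fy=4,interpolation=cv2.INTER_CUBIC)
b=cv2.imread('pics/side4.png')[150:290,270:400]; b=cv2.resize(b,None,fx=4,fy=4,interpolation=cv2.INTER_CUBIC)
o=np.zeros((560,800,3),np.uint8); o[:400,:280]=a[:,:280]; o[:560,285:800]=b[:,:515]; cv2.imwrite('pics/c7.png',o)
```

```text
d cm [ 0.   -0.9   2.81] rot [0.005 0.002 0.01 ] now [581.6  27.9 119.1] [3.136e+00 2.000e-03 3.070e+00] q [ 0.35  0.78 -0.73  1.8   0.68  0.83  0.78] w 11.2
```

View pics/c7.png

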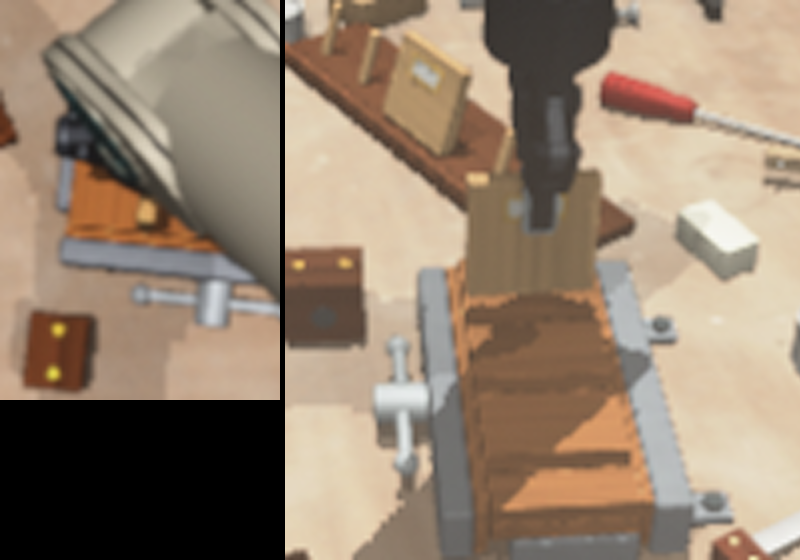

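Run:
```python
from h import *
S=load('side4'); w=lambda x,y:((x-285+.5)/4+269.5,(y+.5)/4+149.5)
s=read_state(); z=s['eef_pos'][2]-53; print(s['eef_pos'].round(1),s['tool_rot'])
B=plane(S,[w(467,287),w(600,295)],z); print(B.round(1),B.mean(0),np.linalg.norm(B[0]-B[1]))
Tp=plane(S,[w(468,186),w(600,171)],z+90); print(Tp.round(1),Tp.mean(0),np.linalg.norm(Tp[0]-Tp[1]))
u=np.array([np.cos(-.082),np.sin(-.082)]);v=np.array([-u[1],u[0]])
for P in (B.mean(0)[:2],s['eef_pos'][:2]): print((P-[579,-37])@u,(P-[579,-37])@v)
go(581,19,110,3.06)
```

```text
[583.   27.8 120.5] [3.13591422 0.00559488 3.06954664]
[[541.1  35.2  67.5]
 [625.6  14.1  67.5]] [583.36537524  24.65322276  67.51034024] 87.08891369136417
[[537.4  20.6 157.5]
 [621.7  25.4 157.5]] [579.54090522  23.00363012 157.51034024] 84.44116954901136
-0.6991934983331896 61.80362049005518
-1.3313093336845092 64.86910312481129
d cm [ 0.14 -0.89  1.05] rot [0.006 0.006 0.01 ] now [583.   27.8 120.5] [3.136 0.006 3.07 ] q [ 0.35  0.78 -0.73  1.8   0.68  0.83  0.78] w 11.3
```

>>> send_rows([
  {"ax": 0.006, "ay": 0.006, "az": 0.01, "dx": 0.1, "dy": -0.9, "dz": 0.5, "hand": 1},
  {"ax": 0.006, "ay": 0.006, "az": 0.01, "dx": 0.1, "dy": -0.9, "dz": 0.5, "hand": 1},
  {"ax": 0.006, "ay": 0.006, "az": 0.01, "dx": 0.1, "dy": -0.9, "dz": 0.5, "hand": 1},
  {"ax": 0.006, "ay": 0.006, "az": 0.01, "dx": 0.1, "dy": -0.9, "dz": 0.5, "hand": 1},
])

```text
clock: 14.95
eef_pos: [581.1, 18.0, 114.9]
tool_rot: [-3.141, -0.001, 3.059]
force: [-0.7, 0.3, -0.4]
width: 11.2
gripper_force: 59.3
```

Run:
```python
from h import *
go(581,19,110,3.06)
S=snap('side','side5')
b=cv2.imread('pics/side5.png')[180:250,300:380]; b=cv2.resize(b,None,fx=7,fy=7,interpolation=cv2.INTER_CUBIC)
cv2.imwrite('pics/c8.png',b)
```

```text
d cm [0.02 0.1  0.49] rot [-0.001 -0.001 -0.001] now [581.1  18.  114.9] [-3.141e+00 -1.000e-03  3.059e+00] q [ 0.36  0.78 -0.72  1.8   0.69  0.82  0.78] w 11.2
```

View pics/c8.png

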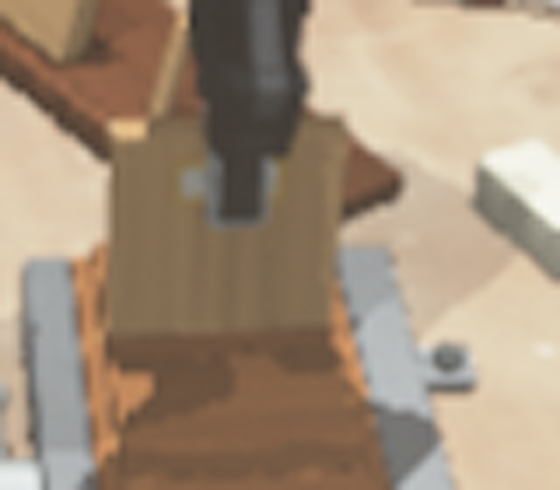

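The board hangs upright over the left groove, its bottom edge at c8 (110–330, 330). Now lowering gently.

>>> send_rows([
  {"ax": 0, "ay": 0, "az": 0, "dx": 0, "dy": 0.1, "dz": 0.5, "hand": 1},
  {"ax": 0, "ay": 0, "az": 0, "dx": 0, "dy": 0.1, "dz": 0.9, "hand": 1},
  {"ax": 0, "ay": 0, "az": 0, "dx": 0, "dy": 0.1, "dz": 1.3, "hand": 1},
  {"ax": 0, "ay": 0, "az": 0, "dx": 0, "dy": 0.1, "dz": 1.4, "hand": 1},
  {"ax": 0, "ay": 0, "az": 0, "dx": 0, "dy": 0.1, "dz": 1.4, "hand": 1},
])

```text
clock: 15.5
eef_pos: [580.8, 19.1, 100.2]
tool_rot: [-3.141, -0.002, 3.059]
force: [-0.2, -0.8, -0.1]
width: 11.5
gripper_force: 59.4
```

>>> send_rows([
  {"ax": 0, "ay": 0, "az": 0, "dx": 0, "dy": 0, "dz": 0.3, "hand": 1},
  {"ax": 0, "ay": 0, "az": 0, "dx": 0, "dy": 0, "dz": 0.6, "hand": 1},
  {"ax": 0, "ay": 0, "az": 0, "dx": 0, "dy": 0, "dz": 0.6, "hand": 1},
])

```text
clock: 15.8
eef_pos: [581.2, 18.9, 94.3]
tool_rot: [-3.141, -0.001, 3.059]
force: [0.5, 0.9, -1.2]
width: 11.3
gripper_force: 59.4
```

>>> send_rows([
  {"ax": 0, "ay": 0, "az": 0, "dx": 0, "dy": 0, "dz": 0.2, "hand": 1},
  {"ax": 0, "ay": 0, "az": 0, "dx": 0, "dy": 0, "dz": 0.4, "hand": 1},
  {"ax": 0, "ay": 0, "az": 0, "dx": 0, "dy": 0, "dz": 0.4, "hand": 1},
])

```text
clock: 16.1
eef_pos: [581.5, 19.1, 91.5]
tool_rot: [-3.14, -0.0, 3.059]
force: [-0.0, -0.7, 5.6]
width: 11.5
gripper_force: 60.4
```

>>> send_rows([
  {"ax": 0, "ay": 0, "az": 0, "dx": 0, "dy": 0, "dz": 0, "hand": 0.75},
  {"ax": 0, "ay": 0, "az": 0, "dx": 0, "dy": 0, "dz": 0, "hand": 0.6},
  {"ax": 0, "ay": 0, "az": 0, "dx": 0, "dy": 0, "dz": 0, "hand": 0.6},
  {"ax": 0, "ay": 0, "az": 0, "dx": 0, "dy": 0, "dz": -3, "hand": 0.6},
  {"ax": 0, "ay": 0, "az": 0, "dx": 0, "dy": 0, "dz": -7, "hand": 0.6},
  {"ax": 0, "ay": 0, "az": 0, "dx": 0, "dy": 0, "dz": -10, "hand": 0},
  {"ax": 0, "ay": 0, "az": 0, "dx": 0, "dy": 0, "dz": -10, "hand": 0},
  {"ax": 0, "ay": 0, "az": 0, "dx": 0, "dy": 0, "dz": -10, "hand": 0},
])

```text
clock: 16.9
eef_pos: [581.2, 18.9, 190.8]
tool_rot: [-3.14, -0.001, 3.058]
force: [0.3, -1.4, -0.7]
width: 76.4
gripper_force: 0.0
```

```bash
python3 -c "
from h import *
go(577,327,140,0,grasprot(.455,.31,0))"
```

```text
d cm [ 2.97 30.68  5.04] rot [0.28  0.16  1.024] now [581.2  18.9 190.8] [-3.140e+00 -1.000e-03  3.058e+00] q [ 0.4   0.69 -0.79  1.74  0.59  0.96  0.86] w 76.4
```

>>> send_rows([
  {"ax": 0, "ay": 0, "az": 0, "dx": 0, "dy": 5, "dz": 0, "hand": 0},
  {"ax": 0.28, "ay": 0.16, "az": 1.024, "dx": 3, "dy": 30.7, "dz": 2, "hand": 0},
  {"ax": 0.28, "ay": 0.16, "az": 1.024, "dx": 3, "dy": 30.7, "dz": 4, "hand": 0},
  {"ax": 0.28, "ay": 0.16, "az": 1.024, "dx": 3, "dy": 30.7, "dz": 5, "hand": 0},
  {"ax": 0.28, "ay": 0.16, "az": 1.024, "dx": 3, "dy": 30.7, "dz": 5, "hand": 0},
  {"ax": 0.28, "ay": 0.16, "az": 1.024, "dx": 3, "dy": 30.7, "dz": 5, "hand": 0},
  {"ax": 0.28, "ay": 0.16, "az": 1.024, "dx": 3, "dy": 30.7, "dz": 5, "hand": 0},
  {"ax": 0.28, "ay": 0.16, "az": 1.024, "dx": 3, "dy": 30.7, "dz": 5, "hand": 0},
  {"ax": 0.28, "ay": 0.16, "az": 1.024, "dx": 3, "dy": 30.7, "dz": 5, "hand": 0},
  {"ax": 0.28, "ay": 0.16, "az": 1.024, "dx": 3, "dy": 30.7, "dz": 5, "hand": 0},
])

```text
clock: 17.9
eef_pos: [576.4, 326.2, 138.5]
tool_rot: [-2.829, 0.0, 2.028]
force: [-0.4, 0.1, 0.5]
width: 85.5
gripper_force: 0.0
```

>>> send_rows([
  {"ax": 0, "ay": 0, "az": 0, "dx": 0, "dy": 0, "dz": 0, "hand": 0},
  {"ax": 0, "ay": 0, "az": 0, "dx": 0, "dy": 0, "dz": 0, "hand": 0},
])

```text
clock: 18.1
eef_pos: [576.5, 326.8, 140.6]
tool_rot: [-2.832, -0.001, 2.027]
force: [-0.0, -0.4, -1.1]
width: 85.7
gripper_force: 0.0
```

```bash
python3 -c "
from h import *
go(554.1,315.5,48.2,0,grasprot(.455,.31,0))"
```

```text
d cm [-0.04  0.43  9.57] rot [-0.    -0.001  0.001] now [576.5 326.8 140.6] [-2.832e+00 -1.000e-03  2.027e+00] q [-0.34  0.95 -0.46  1.2   0.31  1.37 -0.33] w 85.7
```

>>> send_rows([
  {"ax": 0, "ay": 0, "az": 0, "dx": 0, "dy": 0.4, "dz": 3, "hand": 0},
  {"ax": 0, "ay": 0, "az": 0, "dx": 0, "dy": 0.4, "dz": 6.5, "hand": 0},
  {"ax": 0, "ay": 0, "az": 0, "dx": 0, "dy": 0.4, "dz": 9.5, "hand": 0},
  {"ax": 0, "ay": 0, "az": 0, "dx": 0, "dy": 0.4, "dz": 9.5, "hand": 0},
  {"ax": 0, "ay": 0, "az": 0, "dx": 0, "dy": 0.4, "dz": 9.5, "hand": 0},
])

```text
clock: 18.6
eef_pos: [554.4, 316.4, 49.4]
tool_rot: [-2.832, -0.001, 2.026]
force: [-0.5, 0.7, 0.6]
width: 85.5
gripper_force: 0.0
```

>>> send_rows([
  {"ax": 0, "ay": 0, "az": 0, "dx": 0, "dy": 0, "dz": 0, "hand": 0.6},
  {"ax": 0, "ay": 0, "az": 0, "dx": 0, "dy": 0, "dz": 0, "hand": 0.7},
  {"ax": 0, "ay": 0, "az": 0, "dx": 0, "dy": 0, "dz": 0, "hand": 0.8},
  {"ax": 0, "ay": 0, "az": 0, "dx": 0, "dy": 0, "dz": 0, "hand": 0.9},
  {"ax": 0, "ay": 0, "az": 0, "dx": 0, "dy": 0, "dz": 0, "hand": 1},
  {"ax": 0, "ay": 0, "az": 0, "dx": 0, "dy": 0, "dz": 0, "hand": 1},
  {"ax": 0, "ay": 0, "az": 0, "dx": 0, "dy": 0, "dz": 0, "hand": 1},
  {"ax": 0, "ay": 0, "az": 0, "dx": 0, "dy": 0, "dz": 0, "hand": 1},
])

```text
clock: 19.4
eef_pos: [554.0, 316.5, 48.7]
tool_rot: [-2.831, -0.001, 2.026]
force: [-1.1, 0.3, 0.4]
width: 11.4
gripper_force: 59.3
```

>>> send_rows([
  {"ax": 0, "ay": 0, "az": 0, "dx": 0, "dy": 0, "dz": -4, "hand": 1},
  {"ax": 0, "ay": 0, "az": 0, "dx": 0, "dy": 0, "dz": -8, "hand": 1},
  {"ax": 0, "ay": 0, "az": 0, "dx": 0, "dy": 0, "dz": -13, "hand": 1},
  {"ax": 0, "ay": 0, "az": 0, "dx": 0, "dy": 0, "dz": -15, "hand": 1},
  {"ax": 0, "ay": 0, "az": 0, "dx": 0, "dy": 0, "dz": -15, "hand": 1},
  {"ax": 0, "ay": 0, "az": 0, "dx": 0, "dy": 0, "dz": -15, "hand": 1},
  {"ax": 0, "ay": 0, "az": 0, "dx": 0, "dy": 0, "dz": -15, "hand": 1},
])

```text
clock: 20.1
eef_pos: [593.9, 335.6, 189.4]
tool_rot: [-2.827, -0.0, 2.027]
force: [0.7, 0.2, -0.8]
width: 11.3
gripper_force: 59.3
```

```bash
python3 -c "
from h import *
go(575.5,-48.8,195,3.06)"
```

```text
d cm [-33.7  -17.84   5.21] rot [-0.286 -0.162 -1.025] now [593.9 335.6 189.4] [-2.827 -0.     2.027] q [-0.35  0.94 -0.46  1.08  0.3   1.5  -0.3 ] w 11.3
```

>>> send_rows([
  {"ax": -0.286, "ay": -0.162, "az": -1.025, "dx": -33.7, "dy": -17.8, "dz": 5.2, "hand": 1},
  {"ax": -0.286, "ay": -0.162, "az": -1.025, "dx": -33.7, "dy": -17.8, "dz": 5.2, "hand": 1},
  {"ax": -0.286, "ay": -0.162, "az": -1.025, "dx": -33.7, "dy": -17.8, "dz": 5.2, "hand": 1},
  {"ax": -0.286, "ay": -0.162, "az": -1.025, "dx": -33.7, "dy": -17.8, "dz": 5.2, "hand": 1},
  {"ax": -0.286, "ay": -0.162, "az": -1.025, "dx": -33.7, "dy": -17.8, "dz": 5.2, "hand": 1},
  {"ax": -0.286, "ay": -0.162, "az": -1.025, "dx": -33.7, "dy": -17.8, "dz": 5.2, "hand": 1},
  {"ax": -0.286, "ay": -0.162, "az": -1.025, "dx": -33.7, "dy": -17.8, "dz": 5.2, "hand": 1},
  {"ax": -0.286, "ay": -0.162, "az": -1.025, "dx": -33.7, "dy": -17.8, "dz": 5.2, "hand": 1},
  {"ax": -0.286, "ay": -0.162, "az": -1.025, "dx": -33.7, "dy": -17.8, "dz": 5.2, "hand": 1},
  {"ax": -0.286, "ay": -0.162, "az": -1.025, "dx": -33.7, "dy": -17.8, "dz": 5.2, "hand": 1},
])

```text
clock: 21.1
eef_pos: [575.5, -48.9, 194.7]
tool_rot: [3.138, 0.0, 3.057]
force: [0.6, 0.1, -0.9]
width: 11.5
gripper_force: 59.4
```

>>> send_rows([
  {"ax": 0, "ay": 0, "az": 0, "dx": 0, "dy": 0, "dz": 0, "hand": 1},
  {"ax": 0, "ay": 0, "az": 0, "dx": 0, "dy": 0, "dz": 0, "hand": 1},
  {"ax": 0, "ay": 0, "az": 0, "dx": 0, "dy": 0, "dz": 0, "hand": 1},
])

```text
clock: 21.4
eef_pos: [576.8, -45.8, 196.0]
tool_rot: [3.138, 0.003, 3.063]
force: [-0.6, 0.0, 0.3]
width: 11.6
gripper_force: 59.4
```

```bash
python3 -c "
from h import *
go(575.5,-48.8,95,3.06)"
```

```text
d cm [ 0.14 -0.34 10.09] rot [0.004 0.003 0.003] now [576.8 -45.8 196. ] [3.138e+00 3.000e-03 3.063e+00] q [ 0.51  0.68 -0.78  1.75  0.57  0.95  0.99] w 11.6
```

>>> send_rows([
  {"ax": 0.004, "ay": 0.003, "az": 0.003, "dx": 0.1, "dy": -0.3, "dz": 4, "hand": 1},
  {"ax": 0.004, "ay": 0.003, "az": 0.003, "dx": 0.1, "dy": -0.3, "dz": 8, "hand": 1},
  {"ax": 0.004, "ay": 0.003, "az": 0.003, "dx": 0.1, "dy": -0.3, "dz": 9.7, "hand": 1},
  {"ax": 0.004, "ay": 0.003, "az": 0.003, "dx": 0.1, "dy": -0.3, "dz": 9.7, "hand": 1},
  {"ax": 0.004, "ay": 0.003, "az": 0.003, "dx": 0.1, "dy": -0.3, "dz": 9.7, "hand": 1},
  {"ax": 0.004, "ay": 0.003, "az": 0.003, "dx": 0.1, "dy": -0.3, "dz": 9.7, "hand": 1},
])

```text
clock: 22.0
eef_pos: [577.1, -49.6, 100.5]
tool_rot: [-3.141, 0.003, 3.058]
force: [-0.1, -0.0, 0.0]
width: 11.4
gripper_force: 59.4
```

Run:
```python
from h import *
go(575.5,-48.8,74,3.06)
S=snap('side','side6')
b=cv2.imread('pics/side6.png')[160:290,280:400]; b=cv2.resize(b,None,fx=4.5,fy=4.5,interpolation=cv2.INTER_CUBIC)
cv2.imwrite('pics/c9.png',b)
```

```text
d cm [0.17 0.07 2.65] rot [-0.     0.003 -0.002] now [577.1 -49.6 100.5] [-3.141e+00  3.000e-03  3.058e+00] q [ 0.46  0.79 -0.68  1.82  0.69  0.78  0.89] w 11.4
```

View pics/c9.png

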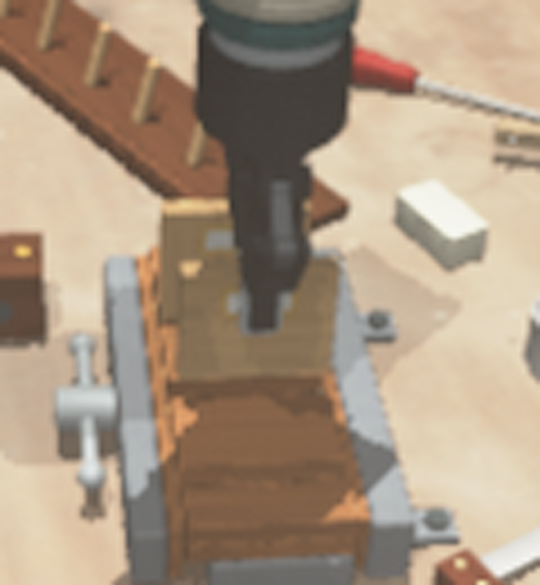

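The tall board stands upright, left behind at c9 (200,260), and the mid board hangs over the middle groove with its bottom edge at (175–330, 378).

>>> send_rows([
  {"ax": 0, "ay": 0, "az": 0, "dx": 0.15, "dy": 0.07, "dz": 0.5, "hand": 1},
  {"ax": 0, "ay": 0, "az": 0, "dx": 0.15, "dy": 0.07, "dz": 1, "hand": 1},
  {"ax": 0, "ay": 0, "az": 0, "dx": 0.15, "dy": 0.07, "dz": 1.5, "hand": 1},
  {"ax": 0, "ay": 0, "az": 0, "dx": 0.15, "dy": 0.07, "dz": 1.7, "hand": 1},
  {"ax": 0, "ay": 0, "az": 0, "dx": 0.15, "dy": 0.07, "dz": 1.7, "hand": 1},
])

```text
clock: 22.55
eef_pos: [574.6, -48.9, 81.8]
tool_rot: [3.141, 0.0, 3.057]
force: [0.4, 2.2, -1.0]
width: 11.4
gripper_force: 59.5
```

>>> send_rows([
  {"ax": 0, "ay": 0, "az": 0, "dx": 0, "dy": 0, "dz": 0.3, "hand": 1},
  {"ax": 0, "ay": 0, "az": 0, "dx": 0, "dy": 0, "dz": 0.5, "hand": 1},
  {"ax": 0, "ay": 0, "az": 0, "dx": 0, "dy": 0, "dz": 0.5, "hand": 1},
])

```text
clock: 22.85
eef_pos: [574.3, -49.0, 76.5]
tool_rot: [3.141, -0.0, 3.057]
force: [0.5, 3.1, -2.0]
width: 11.3
gripper_force: 59.3
```

>>> send_rows([
  {"ax": 0, "ay": 0, "az": 0, "dx": 0, "dy": 0.07, "dz": 0.15, "hand": 1},
  {"ax": 0, "ay": 0, "az": 0, "dx": 0, "dy": 0.07, "dz": 0.3, "hand": 1},
  {"ax": 0, "ay": 0, "az": 0, "dx": 0, "dy": 0.07, "dz": 0.3, "hand": 1},
])

```text
clock: 23.15
eef_pos: [574.3, -48.8, 74.6]
tool_rot: [-3.14, -0.0, 3.057]
force: [-2.1, 2.2, 6.3]
width: 11.3
gripper_force: 60.5
```

>>> send_rows([
  {"ax": 0, "ay": 0, "az": 0, "dx": 0, "dy": 0, "dz": 0.1, "hand": 1},
  {"ax": 0, "ay": 0, "az": 0, "dx": 0, "dy": 0, "dz": 0.2, "hand": 1},
  {"ax": 0, "ay": 0, "az": 0, "dx": 0, "dy": 0, "dz": 0.2, "hand": 1},
])

```text
clock: 23.45
eef_pos: [574.3, -48.7, 74.5]
tool_rot: [-3.139, 0.001, 3.057]
force: [-5.8, -0.2, 20.4]
width: 11.1
gripper_force: 62.8
```

>>> send_rows([
  {"ax": 0, "ay": 0, "az": 0, "dx": 0, "dy": 0, "dz": -0.2, "hand": 0.8},
  {"ax": 0, "ay": 0, "az": 0, "dx": 0, "dy": 0, "dz": -0.2, "hand": 0.65},
  {"ax": 0, "ay": 0, "az": 0, "dx": 0, "dy": 0, "dz": -0.2, "hand": 0.65},
  {"ax": 0, "ay": 0, "az": 0, "dx": 0, "dy": 0, "dz": -3, "hand": 0.65},
  {"ax": 0, "ay": 0, "az": 0, "dx": 0, "dy": 0, "dz": -8, "hand": 0.65},
  {"ax": 0, "ay": 0, "az": 0, "dx": 0, "dy": 0, "dz": -13, "hand": 0},
  {"ax": 0, "ay": 0, "az": 0, "dx": 0, "dy": -10, "dz": -13, "hand": 0},
  {"ax": 0, "ay": 0, "az": 0, "dx": 0, "dy": -20, "dz": -13, "hand": 0},
  {"ax": 0, "ay": 0, "az": 0, "dx": 0, "dy": -20, "dz": -13, "hand": 0},
  {"ax": 0, "ay": 0, "az": 0, "dx": 0, "dy": -20, "dz": -13, "hand": 0},
])

```text
clock: 24.45
eef_pos: [556.8, -250.5, 201.9]
tool_rot: [-3.14, -0.001, 3.057]
force: [1.5, 0.5, 0.2]
width: 85.6
gripper_force: 0.0
```

>>> send_rows([
  {"ax": 0, "ay": 0, "az": 0, "dx": 0, "dy": -10, "dz": 0, "hand": 0},
  {"ax": 0, "ay": 0, "az": 0, "dx": 0, "dy": -10, "dz": 0, "hand": 0},
  {"ax": 0, "ay": 0, "az": 0, "dx": 0, "dy": -10, "dz": 0, "hand": 0},
])

```text
clock: 24.75
eef_pos: [545.3, -358.6, 200.1]
tool_rot: [-3.135, -0.003, 3.043]
force: [-0.5, -0.2, -0.8]
width: 85.4
gripper_force: 0.0
```

Run:
```python
from h import *
T=snap('top','top7');S=snap('side','side7')
a=cv2.imread('pics/top7.png')[160:290,215:415]; a=cv2.resize(a,None,fx=4,fy=4,interpolation=cv2.INTER_CUBIC)
cv2.imwrite('pics/c10.png',a)
```

```text
(no output)
```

View pics/c10.png

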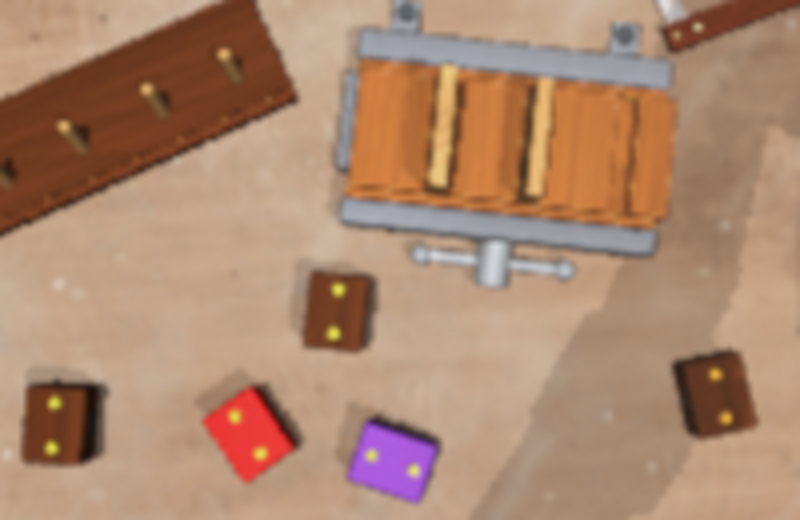

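Both boards stand in their grooves, tall at c10 (444,128) and mid at (540,139), apparently centred. Yellow dots mark the brown blocks: block_2 at (338,290)/(333,333), block_3 at (715,374)/(726,418), block_1 at (54,403)/(51,448). The red (250,432) and purple (393,460) ones stay.

```bash
cat >> h.py <<'E'
def dots(im,q):  # refine yellow-dot centroids near q (px), cast to z=52
    out=[]
    I=im['pixels'].astype(float)
    for x,y in q:
        xs,ys=np.meshgrid(np.arange(int(x)-3,int(x)+5),np.arange(int(y)-3,int(y)+5)); g=I[ys,xs]; w=np.clip(g[...,1]-g[...,2]-45,0,None)
        out.append(((xs*w).sum()/w.sum(),(ys*w).sum()/w.sum()))
    P=plane(im,out,52); d=P[0]-P[1]; return P.mean(0).round(1),np.linalg.norm(d).round(1),np.arctan2(d[1],d[0]).round(3)
E
python3 - <<'E'
from h import *
T=load('top7'); q=lambda x,y:((x+.5)/4+214.5,(y+.5)/4+159.5)
for n,p in dict(b1=[(54,403),(51,448)],b2=[(338,290),(333,333)],b3=[(715,374),(726,418)]).items(): print(n,dots(T,[q(*k) for k in p]))
u=np.array([np.cos(-.082),np.sin(-.082)]);v=np.array([-u[1],u[0]])
for n,p,z in(('tall',[(449,66),(440,189)],128),('mid',[(545,79),(535,199)],112)):
  P=plane(T,[q(*k) for k in p],z); m=P.mean(0)[:2]; d=P[0]-P[1]; print(n,P.round(1).tolist(),m.round(1),np.linalg.norm(d),np.arctan2(d[1],d[0]),(m-[579,-37])@u,(m-[579,-37])@v)
go(500,90,150,0)
E
```

```text
b1 (array([363.1, 293.3,  52. ]), np.float64(32.0), np.float64(-0.024))
b2 (array([448.6,  91.6,  52. ]), np.float64(31.9), np.float64(-0.087))
b3 (array([ 393.2, -188.7,   52. ]), np.float64(32.1), np.float64(0.239))
tall [[618.4, 14.2, 128.0], [533.1, 19.0, 128.0]] [575.8  16.6] 85.47522424391329 -0.05548398703438932 -7.618335333774461 53.15071207763076
mid [[613.2, -53.7, 112.0], [528.7, -47.6, 112.0]] [571.  -50.6] 84.672502235418 -0.07171816851376987 -6.879281851122104 -14.248280384069407
d cm [ 8.65 43.34  5.12] rot [-3.000e-03  0.000e+00  3.053e+00] now [ 547.9 -349.4  201.1] [-3.141e+00 -2.000e-03  3.053e+00] q [ 0.96  0.77 -0.79  1.53  0.59  1.09  1.51] w 85.4
```

```bash
python3 -c "
from h import *
go(450,92.5,110,np.pi/2-.087)"
```

```text
d cm [13.65 43.15  9.12] rot [-1.000e-03 -1.000e-03  1.569e+00] now [ 547.9 -349.4  201.1] [-3.141e+00 -2.000e-03  3.053e+00] q [ 0.96  0.77 -0.79  1.53  0.59  1.09  1.51] w 85.4
```

>>> send_rows([
  {"ax": 0, "ay": 0, "az": 1.569, "dx": 13.6, "dy": 43.1, "dz": 0, "hand": 0.15},
  {"ax": 0, "ay": 0, "az": 1.569, "dx": 13.6, "dy": 43.1, "dz": 0, "hand": 0.15},
  {"ax": 0, "ay": 0, "az": 1.569, "dx": 13.6, "dy": 43.1, "dz": 0, "hand": 0.15},
  {"ax": 0, "ay": 0, "az": 1.569, "dx": 13.6, "dy": 43.1, "dz": 0, "hand": 0.15},
  {"ax": 0, "ay": 0, "az": 1.569, "dx": 13.6, "dy": 43.1, "dz": 0, "hand": 0.15},
  {"ax": 0, "ay": 0, "az": 1.569, "dx": 13.6, "dy": 43.1, "dz": 0, "hand": 0.15},
  {"ax": 0, "ay": 0, "az": 1.569, "dx": 13.6, "dy": 43.1, "dz": 0, "hand": 0.15},
  {"ax": 0, "ay": 0, "az": 1.569, "dx": 13.6, "dy": 43.1, "dz": 4, "hand": 0.15},
  {"ax": 0, "ay": 0, "az": 1.569, "dx": 13.6, "dy": 43.1, "dz": 9, "hand": 0.15},
  {"ax": 0, "ay": 0, "az": 1.569, "dx": 13.6, "dy": 43.1, "dz": 9, "hand": 0.15},
])

```text
clock: 25.85
eef_pos: [449.7, 95.6, 112.8]
tool_rot: [3.139, -0.001, 1.587]
force: [1.8, -0.6, -0.8]
width: 72.9
gripper_force: 0.0
```

```bash
python3 -c "
from h import *
go(450,92.5,110,np.pi/2-.087)"
```

```text
d cm [-0.31  0.03  0.28] rot [ 0.002 -0.001  0.104] now [449.7  95.6 112.8] [ 3.139e+00 -1.000e-03  1.587e+00] q [-0.05  0.58 -0.32  2.14  0.38  0.48 -0.64] w 72.9
```

>>> send_rows([
  {"ax": 0, "ay": 0, "az": 0.1, "dx": -0.2, "dy": 0, "dz": 3, "hand": 0.15},
  {"ax": 0, "ay": 0, "az": 0.1, "dx": -0.2, "dy": 0, "dz": 3, "hand": 0.15},
  {"ax": 0, "ay": 0, "az": 0.1, "dx": -0.2, "dy": 0, "dz": 3, "hand": 0.15},
  {"ax": 0, "ay": 0, "az": 0.1, "dx": -0.2, "dy": 0, "dz": 3, "hand": 0.15},
])

```text
clock: 26.25
eef_pos: [451.1, 90.7, 84.2]
tool_rot: [3.14, -0.0, 1.491]
force: [0.8, -0.2, 1.0]
width: 72.1
gripper_force: 0.0
```

Run:
```python
from h import *
go(450,92.5,19,np.pi/2-.087)
```

```text
d cm [ 0.17 -0.14  6.52] rot [ 0.002 -0.     0.007] now [451.1  90.7  84.2] [ 3.14  -0.     1.491] q [-0.09  0.63 -0.25  2.16  0.39  0.4  -0.73] w 72.1
```

>>> send_rows([
  {"ax": 0, "ay": 0, "az": 0.007, "dx": 0.2, "dy": -0.1, "dz": 3, "hand": 0.15},
  {"ax": 0, "ay": 0, "az": 0.007, "dx": 0.2, "dy": -0.1, "dz": 5.5, "hand": 0.15},
  {"ax": 0, "ay": 0, "az": 0.007, "dx": 0.2, "dy": -0.1, "dz": 6.5, "hand": 0.15},
  {"ax": 0, "ay": 0, "az": 0.007, "dx": 0.2, "dy": -0.1, "dz": 6.5, "hand": 0.15},
  {"ax": 0, "ay": 0, "az": 0.007, "dx": 0.2, "dy": -0.1, "dz": 6.5, "hand": 1},
  {"ax": 0, "ay": 0, "az": 0.007, "dx": 0.2, "dy": -0.1, "dz": 6.5, "hand": 1},
  {"ax": 0, "ay": 0, "az": 0.007, "dx": 0.2, "dy": -0.1, "dz": 6.5, "hand": 1},
  {"ax": 0, "ay": 0, "az": 0.007, "dx": 0.2, "dy": -0.1, "dz": 6.5, "hand": 1},
  {"ax": 0, "ay": 0, "az": 0.007, "dx": 0.2, "dy": -0.1, "dz": 6.5, "hand": 1},
])

```text
clock: 27.15
eef_pos: [450.5, 92.3, 19.4]
tool_rot: [3.139, 0.0, 1.482]
force: [-0.8, -0.8, 7.4]
width: 54.8
gripper_force: 64.2
```

>>> send_rows([
  {"ax": 0, "ay": 0, "az": 0, "dx": 0, "dy": 0, "dz": -4, "hand": 1},
  {"ax": 0, "ay": 0, "az": 0, "dx": 0, "dy": 0, "dz": -8, "hand": 1},
  {"ax": 0, "ay": 0, "az": 0, "dx": 0, "dy": 0, "dz": -13, "hand": 1},
  {"ax": 0, "ay": 0, "az": 0, "dx": 0, "dy": 0, "dz": -13, "hand": 1},
  {"ax": 0, "ay": 0, "az": 0, "dx": 0, "dy": 0, "dz": -13, "hand": 1},
  {"ax": 0, "ay": 0, "az": 0, "dx": 0, "dy": 0, "dz": -13, "hand": 1},
])

```text
clock: 27.75
eef_pos: [448.8, 92.0, 147.4]
tool_rot: [-3.14, 0.002, 1.483]
force: [-0.1, 1.0, -2.4]
width: 54.8
gripper_force: 64.8
```

Run:
```python
from h import *
u=np.array([np.cos(-.082),np.sin(-.082)]);v=np.array([-u[1],u[0]])
p=np.array([579,-37])-2.7*u+89*v; print(p)
go(p[0],p[1],140,np.pi/2-.082)
```

```text
[583.59889644  51.92210159]
d cm [-2.8  13.78  0.73] rot [-0.001  0.002 -0.006] now [448.8  92.  147.4] [-3.140e+00  2.000e-03  1.483e+00] q [ 0.03  0.52 -0.41  2.11  0.38  0.58 -0.74] w 54.8
```

>>> send_rows([
  {"ax": 0, "ay": 0, "az": -0.006, "dx": -2.6, "dy": 13.8, "dz": 0, "hand": 1},
  {"ax": 0, "ay": 0, "az": -0.006, "dx": -2.6, "dy": 13.8, "dz": 0, "hand": 1},
  {"ax": 0, "ay": 0, "az": -0.006, "dx": -2.6, "dy": 13.8, "dz": 0, "hand": 1},
  {"ax": 0, "ay": 0, "az": -0.006, "dx": -2.6, "dy": 13.8, "dz": 1, "hand": 1},
  {"ax": 0, "ay": 0, "az": -0.006, "dx": -2.6, "dy": 13.8, "dz": 4, "hand": 1},
  {"ax": 0, "ay": 0, "az": -0.006, "dx": -2.6, "dy": 13.8, "dz": 6, "hand": 1},
  {"ax": 0, "ay": 0, "az": -0.006, "dx": -2.6, "dy": 13.8, "dz": 6, "hand": 1},
  {"ax": 0, "ay": 0, "az": -0.006, "dx": -2.6, "dy": 13.8, "dz": 6, "hand": 1},
])

```text
clock: 28.55
eef_pos: [583.5, 54.9, 86.7]
tool_rot: [-3.139, 0.001, 1.49]
force: [0.7, 0.4, -1.1]
width: 55.3
gripper_force: 64.6
```

Run:
```python
from h import *
go(583.6,52,72,np.pi/2-.082)
T=snap('top','top8');S=snap('side','side8')
a=cv2.imread('pics/top8.png')[160:250,290:390]; a=cv2.resize(a,None,fx=4,fy=4,interpolation=cv2.INTER_CUBIC)
b=cv2.imread('pics/side8.png')[170:270,290:390]; b=cv2.resize(b,None,fx=4,fy=4,interpolation=cv2.INTER_CUBIC)
o=np.zeros((400,800,3),np.uint8); o[:360,:400]=a; o[:,400:]=b; cv2.imwrite('pics/c11.png',o)
```

```text
d cm [-0.29  0.04  1.47] rot [-0.003  0.001  0.001] now [583.5  54.9  86.7] [-3.139e+00  1.000e-03  1.490e+00] q [ 0.1   0.76 -0.38  1.81  0.43  0.66 -0.61] w 55.3
```

View pics/c11.png

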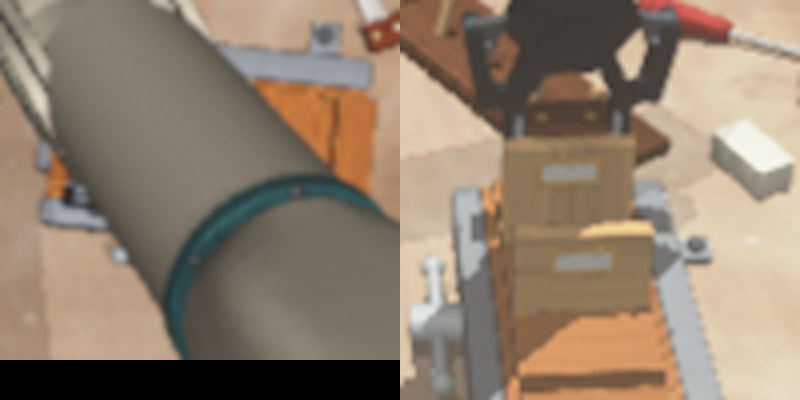

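Side view c11: block_2 hangs behind the tall board at (565,115), and both boards are upright with brass plates facing right.

>>> send_rows([
  {"ax": 0, "ay": 0, "az": 0, "dx": -0.2, "dy": 0, "dz": 0.7, "hand": 1},
  {"ax": 0, "ay": 0, "az": 0, "dx": -0.2, "dy": 0, "dz": 1.4, "hand": 1},
  {"ax": 0, "ay": 0, "az": 0, "dx": -0.2, "dy": 0, "dz": 1.4, "hand": 1},
  {"ax": 0, "ay": 0, "az": 0, "dx": -0.2, "dy": 0, "dz": 1.4, "hand": 1},
])

```text
clock: 29.05
eef_pos: [584.4, 52.5, 73.7]
tool_rot: [-3.141, 0.001, 1.489]
force: [-1.0, 0.3, -1.6]
width: 55.4
gripper_force: 64.7
```

>>> send_rows([
  {"ax": 0, "ay": 0, "az": 0, "dx": -0.15, "dy": 0, "dz": 0, "hand": 1},
  {"ax": 0, "ay": 0, "az": 0, "dx": -0.3, "dy": 0, "dz": 0, "hand": 1},
  {"ax": 0, "ay": 0, "az": 0, "dx": -0.3, "dy": 0, "dz": 0, "hand": 1},
])

```text
clock: 29.35
eef_pos: [584.4, 49.1, 74.0]
tool_rot: [3.142, 0.001, 1.489]
force: [0.5, 0.4, -1.4]
width: 55.0
gripper_force: 64.7
```

>>> send_rows([
  {"ax": 0, "ay": 0, "az": 0, "dx": -0.1, "dy": 0, "dz": 0, "hand": 1},
  {"ax": 0, "ay": 0, "az": 0, "dx": -0.2, "dy": 0, "dz": 0.1, "hand": 1},
  {"ax": 0, "ay": 0, "az": 0, "dx": -0.2, "dy": 0, "dz": 0.1, "hand": 1},
])

```text
clock: 29.65
eef_pos: [584.0, 47.3, 72.8]
tool_rot: [-3.141, 0.001, 1.489]
force: [-0.6, 0.5, -2.1]
width: 55.1
gripper_force: 64.7
```

>>> send_rows([
  {"ax": 0, "ay": 0, "az": 0, "dx": -0.1, "dy": 0, "dz": 0, "hand": 1},
  {"ax": 0, "ay": 0, "az": 0, "dx": -0.1, "dy": 0, "dz": 0, "hand": 1},
])

```text
clock: 29.85
eef_pos: [584.0, 46.4, 72.8]
tool_rot: [-3.141, 0.001, 1.489]
force: [-0.8, 0.3, -0.0]
width: 54.9
gripper_force: 64.7
```

>>> send_rows([
  {"ax": 0, "ay": 0, "az": 0, "dx": -0.1, "dy": 0, "dz": 0, "hand": 1},
  {"ax": 0, "ay": 0, "az": 0, "dx": -0.1, "dy": 0, "dz": 0, "hand": 1},
])

```text
clock: 30.05
eef_pos: [584.0, 45.7, 72.9]
tool_rot: [-3.142, 0.001, 1.489]
force: [0.5, -0.2, -1.7]
width: 55.3
gripper_force: 64.7
```

>>> send_rows([
  {"ax": 0, "ay": 0, "az": 0, "dx": -0.1, "dy": 0, "dz": 0, "hand": 1},
  {"ax": 0, "ay": 0, "az": 0, "dx": -0.1, "dy": 0, "dz": 0, "hand": 1},
])

```text
clock: 30.25
eef_pos: [584.0, 45.4, 73.0]
tool_rot: [3.141, -0.001, 1.489]
force: [-0.5, 1.9, -1.2]
width: 55.2
gripper_force: 64.6
```

>>> send_rows([
  {"ax": 0, "ay": 0, "az": 0, "dx": 0.02, "dy": 0, "dz": 0.1, "hand": 1},
  {"ax": 0, "ay": 0, "az": 0, "dx": 0.02, "dy": 0, "dz": 0.17, "hand": 1},
  {"ax": 0, "ay": 0, "az": 0, "dx": 0.02, "dy": 0, "dz": 0.17, "hand": 1},
])

```text
clock: 30.55
eef_pos: [584.2, 45.5, 71.5]
tool_rot: [3.141, -0.0, 1.489]
force: [-0.9, 3.2, 1.9]
width: 54.8
gripper_force: 64.8
```

>>> send_rows([
  {"ax": 0, "ay": 0, "az": 0, "dx": 0.03, "dy": 0, "dz": 0.03, "hand": 0.6},
  {"ax": 0, "ay": 0, "az": 0, "dx": 0.03, "dy": 0, "dz": 0.03, "hand": 0.2},
  {"ax": 0, "ay": 0, "az": 0, "dx": 0.03, "dy": 0, "dz": 0.03, "hand": 0.2},
  {"ax": 0, "ay": 0, "az": 0, "dx": 0.03, "dy": 0, "dz": 0.03, "hand": 0.2},
  {"ax": 0, "ay": 0, "az": 0, "dx": 0, "dy": 0, "dz": -3, "hand": 0.15},
  {"ax": 0, "ay": 0, "az": 0, "dx": 0, "dy": 0, "dz": -7, "hand": 0.15},
  {"ax": 0, "ay": 0, "az": 0, "dx": 0, "dy": 0, "dz": -12, "hand": 0.15},
  {"ax": 0, "ay": 0, "az": 0, "dx": 0, "dy": 0, "dz": -12, "hand": 0.15},
])

```text
clock: 31.35
eef_pos: [588.1, 45.6, 197.4]
tool_rot: [3.13, -0.002, 1.488]
force: [0.0, 0.6, -0.2]
width: 72.7
gripper_force: 0.0
```

Run:
```python
from h import *
S=snap('side','side9')
b=cv2.imread('pics/side9.png')[170:340,230:390]; b=cv2.resize(b,None,fx=3.5,fy=3.5,interpolation=cv2.INTER_CUBIC); cv2.imwrite('pics/c12.png',b)
go(394.5,-188,130,np.pi/2+.239)
```

```text
d cm [-24.8  -17.23   6.33] rot [ 0.007  0.001 -0.321] now [586.2  44.9 194.5] [ 3.135 -0.     1.488] q [ 0.17  0.61 -0.46  1.73  0.34  0.87 -0.53] w 72.8
```

View pics/c12.png

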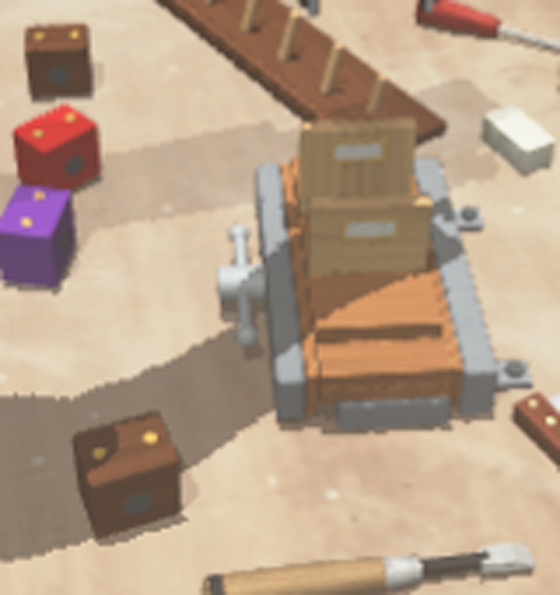

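Both boards stand upright and block_2 is hidden behind the tall one. Block_3 (dark brown, yellow dots at c12 (98,452) and (150,437)) is the next to fetch; red (55,145) and purple (38,235) are left alone.

>>> send_rows([
  {"ax": 0.005, "ay": 0, "az": -0.321, "dx": -24.8, "dy": -17.2, "dz": 0, "hand": 0.15},
  {"ax": 0.005, "ay": 0, "az": -0.321, "dx": -24.8, "dy": -17.2, "dz": 0, "hand": 0.15},
  {"ax": 0.005, "ay": 0, "az": -0.321, "dx": -24.8, "dy": -17.2, "dz": 0, "hand": 0.15},
  {"ax": 0.005, "ay": 0, "az": -0.321, "dx": -24.8, "dy": -17.2, "dz": 0, "hand": 0.15},
  {"ax": 0.005, "ay": 0, "az": -0.321, "dx": -24.8, "dy": -17.2, "dz": 0, "hand": 0.15},
  {"ax": 0.005, "ay": 0, "az": -0.321, "dx": -24.8, "dy": -17.2, "dz": 5, "hand": 0.15},
  {"ax": 0.005, "ay": 0, "az": -0.321, "dx": -24.8, "dy": -17.2, "dz": 10, "hand": 0.15},
  {"ax": 0.005, "ay": 0, "az": -0.321, "dx": -24.8, "dy": -17.2, "dz": 10, "hand": 0.15},
  {"ax": 0.005, "ay": 0, "az": -0.321, "dx": -24.8, "dy": -17.2, "dz": 10, "hand": 0.15},
  {"ax": 0.005, "ay": 0, "az": -0.321, "dx": -24.8, "dy": -17.2, "dz": 10, "hand": 0.15},
])

```text
clock: 32.4
eef_pos: [392.1, -187.8, 91.1]
tool_rot: [-3.136, -0.001, 1.811]
force: [-0.1, 0.3, 0.6]
width: 72.7
gripper_force: 0.0
```

Run:
```python
from h import *
S=load('side9'); w=lambda x,y:((x+.5)/3.5+229.5,(y+.5)/3.5+169.5)
print(dots(S,[w(150,437),w(98,452)]))
go(394.5,-188,19,np.pi/2+.239)
```

```text
(array([ 395.6, -185.6,   52. ]), np.float64(32.5), np.float64(0.217))
d cm [-0.08  0.27  7.21] rot [-0.006 -0.001  0.001] now [ 392.1 -187.8   91.1] [-3.136e+00 -1.000e-03  1.811e+00] q [ 0.67  0.61 -0.41  2.21  0.59  0.43  0.01] w 72.7
```

>>> send_rows([
  {"ax": -0.006, "ay": 0, "az": 0, "dx": 0, "dy": 0.2, "dz": 3, "hand": 0.15},
  {"ax": -0.006, "ay": 0, "az": 0, "dx": 0, "dy": 0.2, "dz": 6, "hand": 0.15},
  {"ax": -0.006, "ay": 0, "az": 0, "dx": 0, "dy": 0.2, "dz": 7.2, "hand": 0.15},
  {"ax": -0.006, "ay": 0, "az": 0, "dx": 0, "dy": 0.2, "dz": 7.2, "hand": 0.15},
  {"ax": -0.006, "ay": 0, "az": 0, "dx": 0, "dy": 0.2, "dz": 7.2, "hand": 1},
  {"ax": -0.006, "ay": 0, "az": 0, "dx": 0, "dy": 0.2, "dz": 7.2, "hand": 1},
  {"ax": -0.006, "ay": 0, "az": 0, "dx": 0, "dy": 0.2, "dz": 7.2, "hand": 1},
  {"ax": -0.006, "ay": 0, "az": 0, "dx": 0, "dy": 0.2, "dz": 7.2, "hand": 1},
  {"ax": -0.006, "ay": 0, "az": 0, "dx": 0, "dy": 0.2, "dz": 7.2, "hand": 1},
])

```text
clock: 33.3
eef_pos: [395.0, -188.1, 20.7]
tool_rot: [3.138, 0.001, 1.81]
force: [-0.9, -0.2, 8.0]
width: 55.1
gripper_force: 64.2
```

>>> send_rows([
  {"ax": 0, "ay": 0, "az": 0, "dx": 0, "dy": 0, "dz": -4, "hand": 1},
  {"ax": 0, "ay": 0, "az": 0, "dx": 0, "dy": 0, "dz": -9, "hand": 1},
  {"ax": 0, "ay": 0, "az": 0, "dx": 0, "dy": 0, "dz": -14, "hand": 1},
  {"ax": 0, "ay": 0, "az": 0, "dx": 0, "dy": 0, "dz": -17, "hand": 1},
  {"ax": 0, "ay": 0, "az": 0, "dx": 0, "dy": 0, "dz": -17, "hand": 1},
  {"ax": 0, "ay": 0, "az": 0, "dx": 0, "dy": 0, "dz": -17, "hand": 1},
  {"ax": 0, "ay": 0, "az": 0, "dx": 0, "dy": 0, "dz": -17, "hand": 1},
])

```text
clock: 34.0
eef_pos: [392.5, -187.9, 188.5]
tool_rot: [-3.14, -0.001, 1.81]
force: [0.4, 0.4, -1.4]
width: 55.3
gripper_force: 64.7
```

Run:
```python
from h import *
u=np.array([np.cos(-.082),np.sin(-.082)]);v=np.array([-u[1],u[0]])
p=np.array([579,-37])-2.7*u+20.5*v; print(p)
go(p[0],p[1],190,np.pi/2-.082)
```

```text
[577.98818911 -16.34773042]
d cm [12.28 22.08 -0.16] rot [-0.001 -0.001  0.321] now [ 392.5 -187.9  188.5] [-3.14e+00 -1.00e-03  1.81e+00] q [ 0.89  0.47 -0.71  2.12  0.47  0.71  0.11] w 55.3
```

>>> send_rows([
  {"ax": 0, "ay": 0, "az": 0.321, "dx": 12.3, "dy": 22, "dz": 0, "hand": 1},
  {"ax": 0, "ay": 0, "az": 0.321, "dx": 12.3, "dy": 22, "dz": 0, "hand": 1},
  {"ax": 0, "ay": 0, "az": 0.321, "dx": 12.3, "dy": 22, "dz": 0, "hand": 1},
  {"ax": 0, "ay": 0, "az": 0.321, "dx": 12.3, "dy": 22, "dz": 0, "hand": 1},
  {"ax": 0, "ay": 0, "az": 0.321, "dx": 12.3, "dy": 22, "dz": 0, "hand": 1},
  {"ax": 0, "ay": 0, "az": 0.321, "dx": 12.3, "dy": 22, "dz": 0, "hand": 1},
  {"ax": 0, "ay": 0, "az": 0.321, "dx": 12.3, "dy": 22, "dz": 0, "hand": 1},
  {"ax": 0, "ay": 0, "az": 0.321, "dx": 12.3, "dy": 22, "dz": 0, "hand": 1},
  {"ax": 0, "ay": 0, "az": 0.321, "dx": 12.3, "dy": 22, "dz": 0, "hand": 1},
  {"ax": 0, "ay": 0, "az": 0.321, "dx": 12.3, "dy": 22, "dz": 0, "hand": 1},
])

```text
clock: 35.0
eef_pos: [577.5, -17.8, 189.3]
tool_rot: [-3.141, 0.001, 1.487]
force: [0.0, 0.4, -1.3]
width: 55.1
gripper_force: 64.5
```

Run:
```python
from h import *
go(578,-15.4,150,np.pi/2-.082)
```

```text
d cm [0.25 0.03 3.93] rot [-0.     0.001 -0.002] now [577.5 -17.8 189.3] [-3.141e+00  1.000e-03  1.487e+00] q [ 0.34  0.63 -0.57  1.76  0.43  0.88 -0.5 ] w 55.1
```

>>> send_rows([
  {"ax": 0, "ay": 0, "az": 0, "dx": 0.2, "dy": 0, "dz": 3.6, "hand": 1},
  {"ax": 0, "ay": 0, "az": 0, "dx": 0.2, "dy": 0, "dz": 3.6, "hand": 1},
  {"ax": 0, "ay": 0, "az": 0, "dx": 0.2, "dy": 0, "dz": 3.6, "hand": 1},
  {"ax": 0, "ay": 0, "az": 0, "dx": 0.2, "dy": 0, "dz": 3.6, "hand": 1},
])

```text
clock: 35.4
eef_pos: [579.1, -14.5, 154.8]
tool_rot: [3.139, -0.001, 1.489]
force: [-0.2, 0.4, -1.1]
width: 55.2
gripper_force: 64.5
```

Run:
```python
from h import *
go(578,-15.4,75,np.pi/2-.082)
```

```text
d cm [-0.1  -0.12  7.98] rot [ 0.002 -0.001 -0.   ] now [579.1 -14.5 154.8] [ 3.139e+00 -1.000e-03  1.489e+00] q [ 0.32  0.67 -0.55  1.79  0.47  0.81 -0.54] w 55.2
```

>>> send_rows([
  {"ax": 0, "ay": 0, "az": 0, "dx": -0.1, "dy": -0.1, "dz": 1.5, "hand": 1},
  {"ax": 0, "ay": 0, "az": 0, "dx": -0.1, "dy": -0.1, "dz": 3, "hand": 1},
  {"ax": 0, "ay": 0, "az": 0, "dx": -0.1, "dy": -0.1, "dz": 4, "hand": 1},
  {"ax": 0, "ay": 0, "az": 0, "dx": -0.1, "dy": -0.1, "dz": 4, "hand": 1},
  {"ax": 0, "ay": 0, "az": 0, "dx": -0.1, "dy": -0.1, "dz": 4, "hand": 1},
])

```text
clock: 35.9
eef_pos: [577.5, -15.0, 113.5]
tool_rot: [3.141, -0.001, 1.489]
force: [1.2, 0.0, -1.0]
width: 55.0
gripper_force: 64.6
```

>>> send_rows([
  {"ax": 0, "ay": 0, "az": 0, "dx": 0, "dy": 0, "dz": 1, "hand": 1},
  {"ax": 0, "ay": 0, "az": 0, "dx": 0, "dy": 0, "dz": 2, "hand": 1},
  {"ax": 0, "ay": 0, "az": 0, "dx": 0, "dy": 0, "dz": 3, "hand": 1},
  {"ax": 0, "ay": 0, "az": 0, "dx": 0, "dy": 0, "dz": 3.8, "hand": 1},
  {"ax": 0, "ay": 0, "az": 0, "dx": 0, "dy": 0, "dz": 3.8, "hand": 1},
  {"ax": 0, "ay": 0, "az": 0, "dx": 0, "dy": 0, "dz": 3.8, "hand": 1},
])

```text
clock: 36.5
eef_pos: [577.3, -15.1, 75.3]
tool_rot: [3.141, -0.0, 1.489]
force: [-0.6, 0.4, -1.0]
width: 55.0
gripper_force: 64.6
```

>>> send_rows([
  {"ax": 0, "ay": 0, "az": 0, "dx": -0.2, "dy": 0, "dz": 0.1, "hand": 1},
  {"ax": 0, "ay": 0, "az": 0, "dx": -0.4, "dy": 0, "dz": 0.1, "hand": 1},
  {"ax": 0, "ay": 0, "az": 0, "dx": -0.4, "dy": 0, "dz": 0.1, "hand": 1},
])

```text
clock: 36.8
eef_pos: [577.2, -19.9, 74.8]
tool_rot: [3.141, 0.0, 1.488]
force: [0.1, -0.4, -0.9]
width: 55.1
gripper_force: 64.6
```

>>> send_rows([
  {"ax": 0, "ay": 0, "az": 0, "dx": -0.1, "dy": 0, "dz": 0, "hand": 1},
  {"ax": 0, "ay": 0, "az": 0, "dx": -0.1, "dy": 0, "dz": 0, "hand": 1},
])

```text
clock: 37.0
eef_pos: [577.1, -20.5, 74.7]
tool_rot: [3.141, -0.0, 1.489]
force: [-0.1, 0.9, -0.6]
width: 55.4
gripper_force: 64.6
```

>>> send_rows([
  {"ax": 0, "ay": 0, "az": 0, "dx": -0.1, "dy": 0, "dz": 0, "hand": 1},
  {"ax": 0, "ay": 0, "az": 0, "dx": -0.1, "dy": 0, "dz": 0, "hand": 1},
])

```text
clock: 37.2
eef_pos: [576.9, -21.4, 74.6]
tool_rot: [3.141, -0.0, 1.489]
force: [-0.7, -0.6, -1.4]
width: 54.9
gripper_force: 64.6
```

>>> send_rows([
  {"ax": 0, "ay": 0, "az": 0, "dx": -0.1, "dy": 0, "dz": 0, "hand": 1},
  {"ax": 0, "ay": 0, "az": 0, "dx": -0.1, "dy": 0, "dz": 0, "hand": 1},
])

```text
clock: 37.4
eef_pos: [576.9, -22.2, 74.6]
tool_rot: [3.141, -0.0, 1.489]
force: [-0.0, -0.1, -2.3]
width: 55.4
gripper_force: 64.6
```

>>> send_rows([
  {"ax": 0, "ay": 0, "az": 0, "dx": -0.1, "dy": 0, "dz": 0, "hand": 1},
  {"ax": 0, "ay": 0, "az": 0, "dx": -0.1, "dy": 0, "dz": 0, "hand": 1},
])

```text
clock: 37.6
eef_pos: [576.8, -22.4, 74.6]
tool_rot: [3.141, -0.001, 1.49]
force: [-1.0, 2.0, -1.0]
width: 55.4
gripper_force: 64.7
```

Contact. Lower the last 2 mm and release.

>>> send_rows([
  {"ax": 0, "ay": 0, "az": 0, "dx": 0.05, "dy": 0, "dz": 0.1, "hand": 1},
  {"ax": 0, "ay": 0, "az": 0, "dx": 0.05, "dy": 0, "dz": 0.2, "hand": 1},
  {"ax": 0, "ay": 0, "az": 0, "dx": 0.05, "dy": 0, "dz": 0.25, "hand": 1},
  {"ax": 0, "ay": 0, "az": 0, "dx": 0.05, "dy": 0, "dz": 0.25, "hand": 1},
])

```text
clock: 38.0
eef_pos: [577.0, -22.4, 72.8]
tool_rot: [3.14, -0.0, 1.489]
force: [-2.0, 1.9, 5.5]
width: 55.4
gripper_force: 65.4
```

>>> send_rows([
  {"ax": 0, "ay": 0, "az": 0, "dx": 0, "dy": 0, "dz": 0, "hand": 0.6},
  {"ax": 0, "ay": 0, "az": 0, "dx": 0, "dy": 0, "dz": 0, "hand": 0.2},
  {"ax": 0, "ay": 0, "az": 0, "dx": 0, "dy": 0, "dz": 0, "hand": 0.2},
  {"ax": 0, "ay": 0, "az": 0, "dx": 0, "dy": 0, "dz": 0, "hand": 0.2},
  {"ax": 0, "ay": 0, "az": 0, "dx": 0, "dy": 0, "dz": -3, "hand": 0.15},
  {"ax": 0, "ay": 0, "az": 0, "dx": 0, "dy": 0, "dz": -7, "hand": 0.15},
  {"ax": 0, "ay": 0, "az": 0, "dx": 0, "dy": 0, "dz": -13, "hand": 0.15},
  {"ax": 0, "ay": 0, "az": 0, "dx": 0, "dy": 0, "dz": -15, "hand": 0.15},
  {"ax": 0, "ay": 0, "az": 0, "dx": 0, "dy": 0, "dz": -15, "hand": 0.15},
])

```text
clock: 38.9
eef_pos: [579.7, -22.5, 226.7]
tool_rot: [3.132, -0.001, 1.488]
force: [0.3, -0.1, -1.5]
width: 73.0
gripper_force: 0.0
```

>>> send_rows([
  {"ax": 0, "ay": 0, "az": 0, "dx": -20, "dy": -5, "dz": 0, "hand": 0.15},
  {"ax": 0, "ay": 0, "az": 0, "dx": -20, "dy": -5, "dz": 0, "hand": 0.15},
  {"ax": 0, "ay": 0, "az": 0, "dx": -25, "dy": -5, "dz": 0, "hand": 0.15},
  {"ax": 0, "ay": 0, "az": 0, "dx": -30, "dy": -5, "dz": 0, "hand": 0.15},
  {"ax": 0, "ay": 0, "az": 0, "dx": -30, "dy": -5, "dz": 0, "hand": 0.15},
  {"ax": 0, "ay": 0, "az": 0, "dx": -30, "dy": -5, "dz": 0, "hand": 0.15},
  {"ax": 0, "ay": 0, "az": 0, "dx": -30, "dy": -5, "dz": 0, "hand": 0.15},
  {"ax": 0, "ay": 0, "az": 0, "dx": -30, "dy": -5, "dz": 0, "hand": 0.15},
])

```text
clock: 39.7
eef_pos: [500.8, -319.6, 220.4]
tool_rot: [-3.14, -0.001, 1.484]
force: [1.1, 1.1, -0.2]
width: 72.8
gripper_force: 0.0
```

Run:
```python
from h import *
T=snap('top','top10');S=snap('side','side10'); print(read_state()['eef_pos'])
a=cv2.imread('pics/top10.png')[155:255,290:405]; a=cv2.resize(a,None,fx=4.5,fy=4.5,interpolation=cv2.INTER_CUBIC)
b=cv2.imread('pics/side10.png')[170:310,280:385]; b=cv2.resize(b,None,fx=2.7,fy=2.7,interpolation=cv2.INTER_CUBIC)
o=np.zeros((450,800,3),np.uint8); o[:450,:517]=a[:,:517]; o[:378,518:800]=b[:,:282]; cv2.imwrite('pics/c13.png',o)
```

```text
[ 502.52293897 -315.85902976  221.25029517]
```

View pics/c13.png

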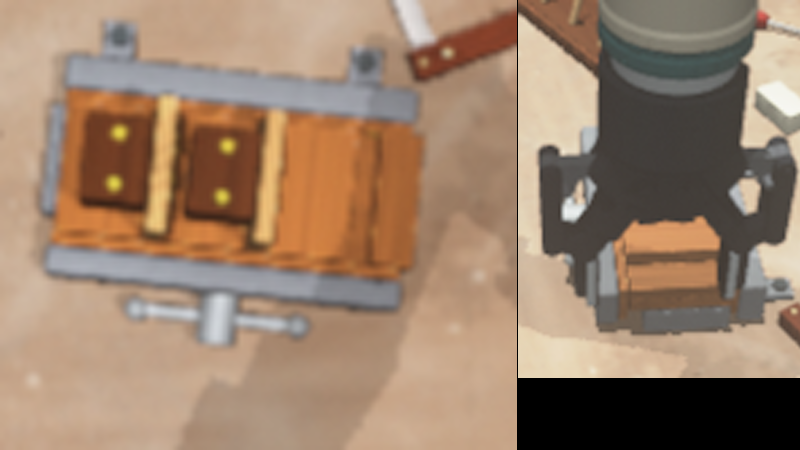

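Final view: blocks close against the left backs of both boards, dots at c13 (119,132)/(114,184) and (227,146)/(221,198), boards at (163,166) and (268,178). Checking centring by numbers.

Run:
```python
from h import *
T=load('top10'); q=lambda x,y:((x+.5)/4.5+289.5,(y+.5)/4.5+154.5)
u=np.array([np.cos(-.082),np.sin(-.082)]);v=np.array([-u[1],u[0]])
for n,p,z in(('tall',[(169,97),(157,235)],128),('mid',[(275,112),(262,243)],112),('b2',[(119,132),(114,184)],104),('b3',[(227,146),(221,198)],104)):
  P=plane(T,[q(*k) for k in p],z); m=P.mean(0)[:2]; d=P[0]-P[1]; print(n,m.round(1),'len',np.linalg.norm(d).round(1),'yaw',np.arctan2(d[1],d[0]).round(3),'a',((m-[579,-37])@u).round(1),'b',((m-[579,-37])@v).round(1))
```

```text
tall [575.8  16.4] len 85.3 yaw -0.069 a -7.6 b 52.9
mid [571.8 -49.7] len 82.3 yaw -0.087 a -6.1 b -13.2
b2 [583.   44.9] len 32.9 yaw -0.075 a -2.7 b 82.0
b3 [575.6 -22.5] len 33.0 yaw -0.101 a -4.6 b 14.2
```

Block_2 sits about 4–5 mm too far back relative to the tall board, so I'll regrip it and shift it forward.

Run:
```python
from h import *
go(584.2,45.5,180,np.pi/2-.082)
```

```text
d cm [36.66  5.25  4.21] rot [-0.    -0.002  0.002] now [ 502.5 -315.9  221.3] [-3.141e+00 -2.000e-03  1.491e+00] q [ 0.89  0.62 -0.61  1.68  0.41  0.97  0.06] w 72.8
```

>>> send_rows([
  {"ax": 0, "ay": 0, "az": 0, "dx": 36.7, "dy": 5.2, "dz": 0, "hand": 0.15},
  {"ax": 0, "ay": 0, "az": 0, "dx": 36.7, "dy": 5.2, "dz": 0, "hand": 0.15},
  {"ax": 0, "ay": 0, "az": 0, "dx": 36.7, "dy": 5.2, "dz": 0, "hand": 0.15},
  {"ax": 0, "ay": 0, "az": 0, "dx": 36.7, "dy": 5.2, "dz": 0, "hand": 0.15},
  {"ax": 0, "ay": 0, "az": 0, "dx": 36.7, "dy": 5.2, "dz": 0, "hand": 0.15},
  {"ax": 0, "ay": 0, "az": 0, "dx": 36.7, "dy": 5.2, "dz": 0, "hand": 0.15},
  {"ax": 0, "ay": 0, "az": 0, "dx": 36.7, "dy": 5.2, "dz": 0, "hand": 0.15},
  {"ax": 0, "ay": 0, "az": 0, "dx": 36.7, "dy": 5.2, "dz": 0, "hand": 0.15},
  {"ax": 0, "ay": 0, "az": 0, "dx": 36.7, "dy": 5.2, "dz": 4, "hand": 0.15},
  {"ax": 0, "ay": 0, "az": 0, "dx": 36.7, "dy": 5.2, "dz": 4, "hand": 0.15},
])

```text
clock: 40.8
eef_pos: [580.2, 46.4, 178.5]
tool_rot: [-3.134, 0.001, 1.495]
force: [-1.4, -1.2, -1.0]
width: 72.4
gripper_force: 0.0
```

>>> send_rows([
  {"ax": 0, "ay": 0, "az": 0, "dx": 0, "dy": 0, "dz": 0, "hand": 0.15},
  {"ax": 0, "ay": 0, "az": 0, "dx": 0, "dy": 0, "dz": 0, "hand": 0.15},
])

```text
clock: 41.0
eef_pos: [584.7, 44.1, 183.3]
tool_rot: [3.14, -0.001, 1.489]
force: [0.6, -0.8, 0.9]
width: 72.9
gripper_force: 0.0
```

Run:
```python
from h import *
go(584.2,46,72.3,np.pi/2-.082)
```

```text
d cm [ 0.17 -0.09 11.1 ] rot [ 0.002 -0.001  0.   ] now [584.7  44.1 183.3] [ 3.140e+00 -1.000e-03  1.489e+00] q [ 0.23  0.65 -0.57  1.74  0.44  0.88 -0.61] w 72.9
```

>>> send_rows([
  {"ax": 0, "ay": 0, "az": 0, "dx": 0.15, "dy": -0.05, "dz": 4, "hand": 0.15},
  {"ax": 0, "ay": 0, "az": 0, "dx": 0.15, "dy": -0.05, "dz": 7.5, "hand": 0.15},
  {"ax": 0, "ay": 0, "az": 0, "dx": 0.15, "dy": -0.05, "dz": 10.5, "hand": 0.15},
  {"ax": 0, "ay": 0, "az": 0, "dx": 0.15, "dy": -0.05, "dz": 11, "hand": 0.15},
  {"ax": 0, "ay": 0, "az": 0, "dx": 0.15, "dy": -0.05, "dz": 11, "hand": 0.15},
  {"ax": 0, "ay": 0, "az": 0, "dx": 0.15, "dy": -0.05, "dz": 11, "hand": 0.5},
  {"ax": 0, "ay": 0, "az": 0, "dx": 0.15, "dy": -0.05, "dz": 11, "hand": 1},
  {"ax": 0, "ay": 0, "az": 0, "dx": 0.15, "dy": -0.05, "dz": 11, "hand": 1},
  {"ax": 0, "ay": 0, "az": 0, "dx": 0.15, "dy": -0.05, "dz": 11, "hand": 1},
  {"ax": 0, "ay": 0, "az": 0, "dx": 0.15, "dy": -0.05, "dz": 11, "hand": 1},
])

```text
clock: 42.0
eef_pos: [585.6, 45.7, 74.5]
tool_rot: [3.137, -0.001, 1.489]
force: [-0.0, -0.3, 6.9]
width: 54.7
gripper_force: 64.8
```

>>> send_rows([
  {"ax": 0, "ay": 0, "az": 0, "dx": 0.05, "dy": 0, "dz": -0.1, "hand": 1},
  {"ax": 0, "ay": 0, "az": 0, "dx": 0.05, "dy": -0.2, "dz": -0.1, "hand": 1},
  {"ax": 0, "ay": 0, "az": 0, "dx": 0.05, "dy": -0.4, "dz": -0.1, "hand": 1},
  {"ax": 0, "ay": 0, "az": 0, "dx": 0.05, "dy": -0.4, "dz": -0.1, "hand": 1},
  {"ax": 0, "ay": 0, "az": 0, "dx": -0.05, "dy": -0.4, "dz": -0.1, "hand": 1},
  {"ax": 0, "ay": 0, "az": 0, "dx": -0.05, "dy": -0.4, "dz": -0.1, "hand": 1},
])

```text
clock: 42.6
eef_pos: [582.1, 46.5, 74.5]
tool_rot: [3.136, -0.003, 1.489]
force: [3.7, 0.5, 7.1]
width: 55.1
gripper_force: 64.8
```

>>> send_rows([
  {"ax": 0, "ay": 0, "az": 0, "dx": -0.1, "dy": 0, "dz": 0, "hand": 1},
  {"ax": 0, "ay": 0, "az": 0, "dx": -0.1, "dy": 0, "dz": 0, "hand": 1},
])

```text
clock: 42.8
eef_pos: [582.0, 46.4, 74.5]
tool_rot: [3.136, -0.004, 1.49]
force: [2.6, 2.6, 5.3]
width: 54.7
gripper_force: 64.8
```

>>> send_rows([
  {"ax": 0, "ay": 0, "az": 0, "dx": -0.07, "dy": 0, "dz": 0, "hand": 1},
  {"ax": 0, "ay": 0, "az": 0, "dx": -0.07, "dy": 0, "dz": 0, "hand": 1},
])

```text
clock: 43.0
eef_pos: [581.8, 46.0, 74.5]
tool_rot: [3.136, -0.004, 1.49]
force: [3.0, 2.8, 6.5]
width: 55.1
gripper_force: 64.7
```

>>> send_rows([
  {"ax": 0, "ay": 0, "az": 0, "dx": -0.07, "dy": 0, "dz": -0.05, "hand": 1},
  {"ax": 0, "ay": 0, "az": 0, "dx": -0.07, "dy": 0, "dz": -0.05, "hand": 1},
  {"ax": 0, "ay": 0, "az": 0, "dx": -0.05, "dy": 0, "dz": -0.05, "hand": 0.6},
  {"ax": 0, "ay": 0, "az": 0, "dx": -0.05, "dy": 0, "dz": -0.05, "hand": 0.2},
  {"ax": 0, "ay": 0, "az": 0, "dx": -0.05, "dy": 0, "dz": -0.05, "hand": 0.2},
  {"ax": 0, "ay": 0, "az": 0, "dx": -0.05, "dy": 0, "dz": -0.05, "hand": 0.2},
  {"ax": 0, "ay": 0, "az": 0, "dx": -0.05, "dy": 0, "dz": -3, "hand": 0.15},
  {"ax": 0, "ay": 0, "az": 0, "dx": -0.05, "dy": 0, "dz": -7, "hand": 0.15},
  {"ax": 0, "ay": 0, "az": 0, "dx": -0.05, "dy": 0, "dz": -13, "hand": 0.15},
  {"ax": 0, "ay": 0, "az": 0, "dx": 0, "dy": 0, "dz": -15, "hand": 0.15},
])

```text
clock: 44.0
eef_pos: [580.1, 43.5, 226.0]
tool_rot: [3.139, -0.001, 1.489]
force: [1.1, -0.6, -0.1]
width: 72.5
gripper_force: 0.0
```

>>> send_rows([
  {"ax": 0, "ay": 0, "az": 0, "dx": 0, "dy": 0, "dz": -1, "hand": 0.15},
  {"ax": 0, "ay": 0, "az": 0, "dx": 20, "dy": -5, "dz": -1, "hand": 0.15},
  {"ax": 0, "ay": 0, "az": 0, "dx": 30, "dy": -8, "dz": -1, "hand": 0.15},
  {"ax": 0, "ay": 0, "az": 0, "dx": 30, "dy": -8, "dz": -1, "hand": 0.15},
  {"ax": 0, "ay": 0, "az": 0, "dx": 30, "dy": -8, "dz": -1, "hand": 0.15},
  {"ax": 0, "ay": 0, "az": 0, "dx": 30, "dy": -8, "dz": -1, "hand": 0.15},
  {"ax": 0, "ay": 0, "az": 0, "dx": 30, "dy": -8, "dz": -1, "hand": 0.15},
  {"ax": 0, "ay": 0, "az": 0, "dx": 30, "dy": -8, "dz": -1, "hand": 0.15},
])

```text
clock: 44.8
eef_pos: [520.0, 356.3, 232.2]
tool_rot: [-3.138, -0.004, 1.498]
force: [-0.1, 0.6, -0.0]
width: 72.5
gripper_force: 0.0
```

Run:
```python
from h import *
T=snap('top','top11');S=snap('side','side11'); print(read_state()['eef_pos'])
a=cv2.imread('pics/top11.png')[155:255,290:405]; a=cv2.resize(a,None,fx=4.5,fy=4.5,interpolation=cv2.INTER_CUBIC)
b=cv2.imread('pics/side11.png')[170:310,280:385]; b=cv2.resize(b,None,fx=2.7,fy=2.7,interpolation=cv2.INTER_CUBIC)
o=np.zeros((450,800,3),np.uint8); o[:450,:517]=a[:,:517]; o[:378,518:800]=b[:,:282]; cv2.imwrite('pics/c14.png',o)
```

```text
[522.29641468 351.21437352 231.81577055]
```

View pics/c14.png

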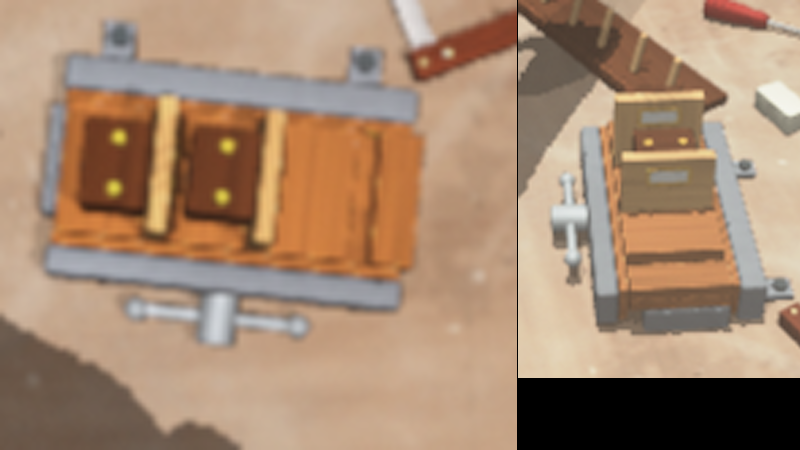

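Blocks now sit at c14 (116,163) and (225,172), centred on and close against boards (163,166) and (268,178). The boards are upright with the brass to the right, and the vise is shut. Handing in.

```bash
python3 -c "
from cell import finish_job
print(finish_job())"
```

```text
the job is handed in; nothing more can be done
None
```

The job is handed in with no score returned: the chisel is back in the row, the vise is shut on the base, the tall and middle dividers (no low one was there) stand in their grooves with brass to the right, and a block is close up against each divider's left back, centred to within about 2 mm by the camera.

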